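Tilt the sensor out of its foam cutout and lay it window up on the inspection stand

ROBOT

A 6-joint arm with a two-finger parallel gripper is mounted at the origin on a cart in front of the work surface, level with it; the furniture and walls round the work are solid. World frame = base frame: x ahead of the robot, y to its left, z up, the work surface at z = 0. Lengths are in mm, angles in rad, forces in N, time in s.
With the tool pointing down it reaches from about 350 to 875 mm from the base axis. Payload 4.2 kg.
Tool frame: the origin (TCP) lies midway between the tips of the shut fingers; the grasp point (between the pads) lies 19 mm behind it; z points along the fingers, y is the line along which they close (so a half turn about z gives the same grasp; the last joint's range is limited). The gripper opens to 85 mm and grips with 20 to 120 N. Pads are 22 mm wide; open, the fingers measure 114 mm over their backs; the gripper's body (76 mm by 85 mm) begins 54 mm behind the grasp point. The pads swing forward as they close: fully open they stand 13 mm farther back than shut.
Start: joints at [-0.947, 0.385, 0.008, 0, -1.194, -0.259], TCP at [222.991, -583.845, 231.312] pointing down, gripper open.
Joint ranges: [-3.14, 3.14], [-1.21, 2.06], [-1.07, 1.41], [-3.16, 2.05], [-2.99, -0.16], [-3.1, 3.1]. Speed limits (rad/s): [2.79, 2.79, 3.14, 3.14, 3.14, 3.14].

INTERFACE

Orientations are given as a unit quaternion [x, y, z, w].
In Python, from bench import read_state, get_image, job_done gives the robot as it stands.
- The arm moves only by the tool servo_tool, never from a script. Its arguments are lists of equal length, an entry for each row: "rotation": the turn, a rotation vector about the world's x, y, z scaled (see below), a list of three; "slide": the shift along the world's x, y, z scaled (see below), a list of three; "grip": the opening, from -1 (shut) to 1 (fully open). In form: {"rotation": [[rx, ry, rz], ...], "slide": [[tx, ty, tz], ...], "grip": [grip, ...]}. A call has 1 to 8 rows; each row is the pose to reach, as a shift and turn from the pose commanded when the call began, turning the shorter way round; what a row does not reach only later rows make up. The controller multiplies each number of a shift by 0.2 m and each number of a turn by 360 degrees. A row lasts 1/8 s, in which the tool goes at most 62.5 mm and 10.7 degrees, less where a joint would pass 70% of its speed; a pose out of reach is approached as far as the arm can. A call with a number of a shift or a turn outside -1 to 1 is refused whole. A call with a gripper value outside its range is refused whole. The fingers move at their own pace and stop on an object; the grip force is fixed at half the most. Time passes only in rows, so rows that repeat a pose let the fingers close. It gives the time, the measured TCP pose, the force, the opening and the grip force at its end, in the units of the state.
- read_state(): the state, without advancing time (a new reading comes with each control period).
- get_image(name): name is "side" or "top"; returns a dict with "image" (384x512x3 uint8, red, green, blue), "depth" (384x512 float32, mm along the optical axis (not along the pixel's ray), 0 where there is no reading), "camera_matrix" (3x3 intrinsics, pixels), "k1" (the pictures are not rectified: a ray, as slopes to the right and down, at radius r is drawn at 1 + k1 r^2 times it, then the intrinsics apply), "rvec" (rotation vector, rad) and "tvec" (3), from world to camera coordinates, as OpenCV has them. Camera axes: x right, y down, z forward; pixel columns grow to the right and rows downward; lengths in mm; the calibration is good to about 2 mm. A picture is of the moment at which its call begins.
- job_done(): hands the job in; it is judged then, once.
The state is a dict: "clock": time; "joints": joint angles; "joint_vel": joint speeds; "joint_efforts": joint torques, N m; "position": TCP position; "ee_rot": TCP orientation; "contact_force": force on the tool from outside, world axes, zero at the start; "wrist_torque": the same for the moment, N m; "gripper_width": finger opening in mm; "grasp_force": force on a finger pad.
Only numpy, scipy, OpenCV 4.12 (cv2) and the standard library are available. Lean on these libraries where they do the work, as an engineer would, in place of code of your own. Each camera call takes 0.05 s, during which the arm holds its last target. There are 200 camera calls.

TASK

Take the sensor (the block with the round bush and four screws on its back; not the ribbed battery pack) out of its foam cutout by lifting its front edge first, as its far end is held under the strip. Set it down on its end or its side on the bench and let go to change your grip, then finish turning it over and lay it window up on the pedestal of the inspection stand, centred and lengthwise along it. Be gentle, never let it drop or topple, and leave the battery pack in its cutout and everything else where it stands.

Things in the scene. Friction and masses are not known exactly. Their poses are not given: they have to be found in the camera images.
- sensor: grey plastic block 90 x 50 x 24 mm (x, y, z), 0.12 kg, origin at its centre. It starts face down, +z up: the +z face is the back (22 mm round steel bush in the middle, four small screws), the -z face has the window (dark 34 mm disc) and must end on top. Its +x end starts under the tray's strip; its -x end is the front edge to lift. It stands safely on an end or a long side.
- sensor_far_end (a point): centre of the sensor's +x end face, 45 mm from its centre
- battery: battery pack: a grey block of the same size and pose as the sensor (origin at its centre), with three straight dark ribs across its upper face; it lies in the other cutout and stays there
- tray: fixed black foam tray, 130 x 196 mm, origin at the centre of its underside, x towards the end with the strip. Two like cutouts for sensor and battery (in either) at y = +43 and -43 mm. The block's centre starts 26 mm, its top 38 mm above the bench. Foam walls to z = 38 mm only for x > 0 beside the blocks; far wall x = 48.5 to 62 mm; front wall x = -62 to -48.5 mm, 54 mm wide, to z = 30 mm.
- cutout_a (a point): middle of the floor of the cutout at tray y = +43 mm, 14 mm above the bench; the cutout is 97 mm long (tray x) and 54 mm wide, so a block has 7 mm play lengthwise and 4 mm across
- cutout_b (a point): the same for the cutout at tray y = -43 mm
- strip_edge (a point): middle of the lower front edge of the fixed strip at tray x = 36.5 mm, z = 43 mm; the strip (7 mm thick) runs along tray y over both far ends, 12 mm over each cutout. No block can be lifted straight up: raise its -x end about its far bottom edge, let it shift forward as it tilts, and from about 25 degrees draw it out forward and up
- finger_bay (a point): middle of the floor (3 mm above the bench) of the bay for fingers between the two cutouts, 32 mm wide; for tray x < 0 there is no foam at the sides of either block, and the bays are open to the front and the outer sides
- stand: fixed inspection stand, origin on the bench under the centre of its pedestal. Base plate 90 mm wide, 5 mm thick, from x = -60 to +110 mm; aluminium pedestal 76 (x) x 42 (y) mm, flat top at z = 25 mm; post at +x. The sensor's length goes along the stand's x, either way round; its centre ends 37 mm above the bench
- post (a point): top of the stand's post with its head, 26 x 30 mm at its widest, 140 mm above the bench, 92 mm from the pedestal's centre along the stand's +x
- dropper: amber dropper bottle, 32 mm across, 96 mm high, origin at the centre of its underside; bystander
- vial: small capped vial, 25 mm across, 53 mm high, origin at the centre of its underside; bystander
- beaker: small clear beaker, 46 mm across, 58 mm high, origin at the centre of its underside; bystander
- bung: red rubber bung, 31 mm across, 26 mm high, origin at the centre of its underside; bystander. It and the tape roll stand on the fixed blue bench sheet, whose top is 1.5 mm above the bench (world x = 0.36 to 0.55, y = -0.06 to 0.39)
- tape: roll of tape lying flat, 66 mm across, 19 mm high, origin at the centre of its underside; bystander
- timer: white timer, 62 x 62 x 19 mm, origin at the centre of its underside; bystander
- marker: marker pen lying along its y, 13 x 135 x 14 mm, origin at the centre of its underside; bystander
- tweezers: steel tweezers lying along their y, 16 x 132 x 9 mm, origin at the centre of their underside; bystander
Things that resemble listed ones, but are neither listed nor needed, are in the scene too. Leave any green look-alike of the sensor alone.

How it is judged (in metres and radians):
On the way, in this order (a step that is already met when the one before it is completed fails the run):
1. the sensor's front edge is lifted by at least 20 degrees while its far end is still down in the cutout (angle between sensor's own z axis and vertical above 0.35 rad and z of sensor_far_end in the frame of tray below 0.034 m and horizontal distance between sensor_far_end and tray below 0.075 m), for 0.05 s.
2. the sensor stands by itself on an end or a side on the bench, off the tray, let go (angle between sensor's own z axis and vertical between 1.4 and 1.74 rad and height (world z) of sensor below 0.052 m and contact force between sensor and the fingers below 0.05 N and linear speed of sensor below 0.06 m/s and angular speed of sensor below 1 rad/s), for 0.2 s.
At the end, for the whole second after the job is handed in: The sensor lies window up (within 0.1 rad of level) on the pedestal, its centre within 15 mm of the pedestal's centre and its length within 10 degrees of the pedestal's, let go and at rest; battery pack within 15 mm and bystanders within 25 mm of where they were (angle between sensor's own z axis and vertical above 3.04 rad and horizontal distance between sensor and stand below 0.015 m and z of sensor in the frame of stand between 0.034 and 0.04 m and angle between the x axis of sensor and the x axis of stand, either way round below 0.17 rad and contact force between sensor and the fingers below 0.05 N and linear speed of sensor below 0.02 m/s and angular speed of sensor below 0.15 rad/s and distance of battery from where it was at the start of the episode below 0.015 m and distance of each of dropper, vial, beaker, bung, tape, timer, marker, tweezers from where it was at the start of the episode below 0.025 m); the robot touches nothing.
It fails at once if the sensor drops or topples (faster than 0.4 m/s or 8 rad/s with no finger on it) (contact force between sensor and the fingers below 0.05 N and (linear speed of sensor above 0.4 m/s or angular speed of sensor above 8 rad/s)).
It fails at once if the battery pack is moved by more than 15 mm (distance of battery from where it was at the start of the episode above 0.015 m).
It fails at once if a bystander is moved by more than 25 mm (distance of any of dropper, vial, beaker, bung, tape, timer, marker, tweezers from where it was at the start of the episode above 0.025 m).
It also fails if it takes over 64 s, if anything falls off the work surface, if the arm or the gripper's body presses on something with over 40 N, if the wrist force passes 120 N, or if a joint passes its speed limit or range.

## Working session

There is one attempt and no reset: what is moved stays moved. The work goes in short steps, Python scripts to look and compute and a tool call to move; the robot and the scene stay as the last step left them, time stands still between calls to the robot, and variables do not carry over. Pictures are saved under pics/ and viewed, at most 10 in all, crops included, and the job is handed in when it is done.

Besides the shell and the picture viewer there is one more tool, called after "Request:" as name(argument=value, ...) on one line, values as JSON. servo_tool: Moves the arm, as the interface text tells. Shifts and turns lie within -1 to 1; 1 stands for 0.2 m of shift or 360 degrees of turn. Its arguments: {"type":"object","properties":{"rotation":{"type":"array","items":{"type":"array","items":{"type":"number","minimum":-1,"maximum":1}}},"slide":{"type":"array","items":{"type":"array","items":{"type":"number","minimum":-1,"maximum":1}}},"grip":{"type":"array","items":{"type":"number"}}},"required":["rotation","slide","grip"]}

```bash
ls; mkdir -p pics
cat > h.py <<'E'
import numpy as np, cv2, json
from bench import read_state, get_image, job_done
def grab(n):
    d=get_image(n); d['R']=cv2.Rodrigues(np.array(d['rvec'],float))[0]; d['t']=np.array(d['tvec'],float).ravel(); d['K']=np.array(d['camera_matrix'],float); return d
def rays(d,px):
    px=np.atleast_2d(np.array(px,float)); K=d['K']
    s=np.c_[(px[:,0]-K[0,2])/K[0,0],(px[:,1]-K[1,2])/K[1,1]]; u=s.copy()
    for _ in range(20): u=s/(1+d['k1']*(u**2).sum(1,keepdims=True))
    return np.c_[u,np.ones(len(u))]
def cam(d): return -d['R'].T@d['t']
def plane(d,px,z):
    v=rays(d,px)@d['R']; c=cam(d); return c+v*((z-c[2])/v[:,2])[:,None]
def bydepth(d,px):
    px=np.atleast_2d(np.array(px)).astype(int); D=d['depth'][px[:,1],px[:,0]]
    return (rays(d,px)*D[:,None]-d['t'])@d['R']
def proj(d,P):
    c=np.atleast_2d(np.array(P,float))@d['R'].T+d['t']; u=c[:,:2]/c[:,2:]; u=u*(1+d['k1']*(u**2).sum(1,keepdims=True))
    return u*[d['K'][0,0],d['K'][1,1]]+d['K'][:2,2]
def save(d,f,box=None,s=1):
    im=d['image'][...,::-1]
    if box: im=im[box[1]:box[3],box[0]:box[2]]
    cv2.imwrite('pics/'+f,cv2.resize(im,None,fx=s,fy=s,interpolation=cv2.INTER_CUBIC))
E
python3 - <<'E'
from h import *
for n in('top','side'):
    d=grab(n); save(d,n+'0.png',s=1.5); print(n,cam(d),d['R'][2],d['K'][0,0],d['k1'])
    np.savez(n+'0.npz',**{k:d[k] for k in('image','depth','R','t','K','k1')})
print(read_state())
E
```

```text
pics
top [ 394.66681555   67.04099914 1468.90361714] [ 0.08910387 -0.00217774 -0.99601996] 379.64697129291915 -0.04849418548104426
side [  109.95679921 -1653.26367328   764.1498186 ] [ 0.22208741  0.90822355 -0.35469307] 441.4061736444823 -0.12395663843534765
{'clock': 0.1, 'joints': array([-9.47367424e-01,  3.85470140e-01,  6.77764114e-03, -4.25415349e-04,
       -1.19398791e+00, -2.58605320e-01]), 'joint_vel': array([-6.37355715e-04, -1.75133533e-03,  2.98264732e-03,  5.69389092e-04,
       -8.11471850e-05, -6.38589830e-04]), 'joint_efforts': array([-4.45814221e-04, -3.93319380e+01,  1.88929510e+01,  4.19789940e+00,
       -2.55735315e-03,  2.56028721e-05]), 'position': array([ 222.82719037, -583.38193044,  230.34406343]), 'ee_rot': array([-1.81324640e-01,  9.83422823e-01,  9.36297693e-04, -2.23324621e-04]), 'contact_force': array([ 0.26418471, -0.51940515, -0.33262188]), 'wrist_torque': array([ 0.07380864,  0.00804372, -0.00610013]), 'grasp_force': 0.0, 'gripper_width': 85.25725925212406}
```

View pics/top0.png

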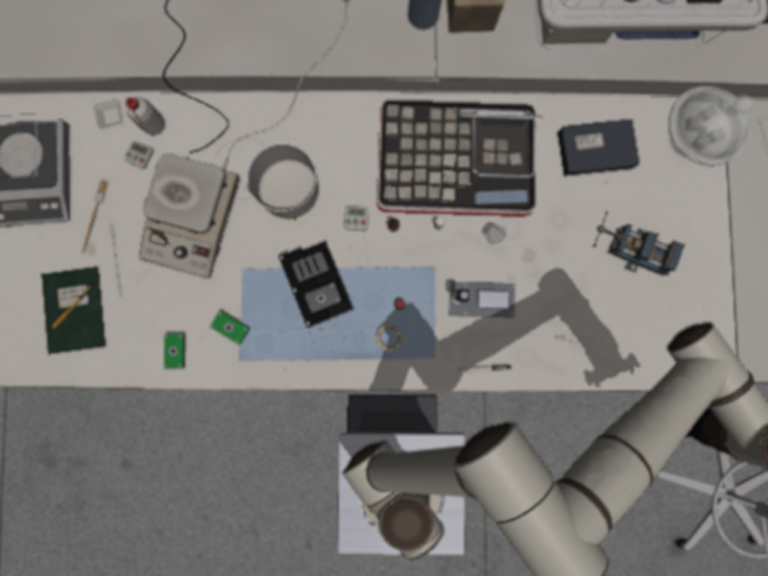

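View pics/side0.png

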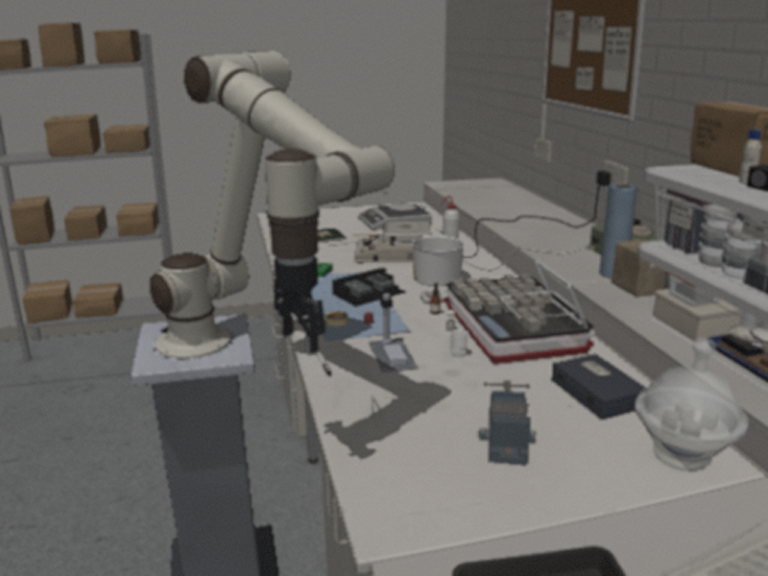

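Top picture (1.5x scale): the black tray is at (316,284). Candidates for the sensor are the grey block with a round bush at (321,297), the ribbed block at (309,265), which is the battery, and the green look-alikes at (229,326) and (174,350). I choose (321,297). The stand's pedestal is at (493,299) and its post at (462,296). Next is a close crop to check this.

Run:
```python
from h import *
d=dict(np.load('top0.npz')); save(d,'crop1.png',(175,150,355,255),4.4)
for p in [(214,198),(206,176),(329,199),(308,197)]: print(p,bydepth(d,[p]))
```

```text
(214, 198) [[492.97493949 205.40608862  34.80479098]]
(206, 176) [[576.60953714 236.81661062  36.08770218]]
(329, 199) [[ 492.11026197 -234.23979145   17.66199217]]
(308, 197) [[ 490.46956329 -134.45408991  142.58941015]]
```

View pics/crop1.png

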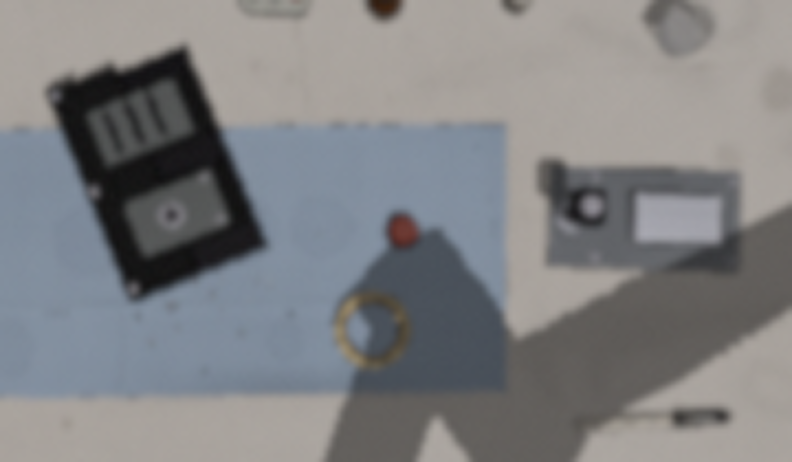

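The crop confirms it. The block with bush and screws is at crop (171,215), nearer the robot, so it is in cutout a. The battery is at (140,122). The strip with three bolts runs down the left side, (55,95) to (133,288), so tray +x points image-left. The pedestal is at (680,217) with the post at (588,205).

Run:
```python
from h import *
d=dict(np.load('top0.npz')); hsv=cv2.cvtColor(d['image'],cv2.COLOR_RGB2HSV)
def comp(mask,seed,z,name):
    n,l=cv2.connectedComponents(mask.astype(np.uint8),connectivity=4); m=l==l[seed[1],seed[0]]
    c=max(cv2.findContours(m.astype(np.uint8),cv2.RETR_EXTERNAL,cv2.CHAIN_APPROX_NONE)[0],key=cv2.contourArea)
    W=plane(d,c[:,0,:],z); r=cv2.minAreaRect(W[:,:2].astype(np.float32)); print(name,m.sum(),r, cv2.boxPoints(r).round(1).tolist())
V=hsv[...,2].astype(int)
for p in [(206,195),(214,209),(225,197),(199,172),(329,199),(316,199),(192,171),(213,230),(196,193)]: print(p,hsv[p[1],p[0]],bydepth(d,[p])[0].round())
roi=np.zeros(V.shape,bool); roi[155:222,183:238]=1
comp((V>65)&roi&(hsv[...,1]<70),(206,195),38,'sensor')
comp((V>65)&roi&(hsv[...,1]<70),(199,172),38,'battery')
comp((V<62)&roi,(192,171),38,'tray') if V[171,192]<62 else 0
comp((V>150)&(hsv[...,1]<40),(329,199),25,'ped')
roi=np.zeros(V.shape,bool); roi[185:214,298:347]=1
print(V[186:214:2,296:348:3])
```

```text
(206, 195) [90  4 70] [504. 235.  43.]
(214, 209) [ 0  0 21] [451. 205.  32.]
(225, 197) [90  6 79] [497. 164.  38.]
(199, 172) [ 0  9 30] [ 395.   67. 1469.]
(329, 199) [120  14 169] [ 492. -234.   18.]
(316, 199) [110  15 100] [ 493. -186.    7.]
(192, 171) [120  13  19] [594. 289.  47.]
(213, 230) [107  46 156] [ 395.   67. 1469.]
(196, 193) [135  10 101] [510. 272.  50.]
sensor 263 ((491.7351989746094, 201.87759399414062), (49.378719329833984, 78.20538330078125), 23.58139419555664) [[453.5, 227.8000030517578], [484.79998779296875, 156.1999969482422], [530.0, 175.89999389648438], [498.70001220703125, 247.60000610351562]]
battery 194034 ((551.3157348632812, 42.4761962890625), (1517.2506103515625, 2105.7646484375), 0.36248481273651123) [[-214.0, 1090.5], [-200.60000610351562, -1015.2000122070312], [1316.5999755859375, -1005.5999755859375], [1303.300048828125, 1100.0999755859375]]
tray 1052 ((531.8763427734375, 220.85922241210938), (193.8320770263672, 121.09142303466797), 22.811960220336914) [[419.1000061035156, 239.10000610351562], [466.0, 127.5], [644.7000122070312, 202.60000610351
[... 663 characters left out ...]
123 120 120 104 162 170]
 [170 129  74  38 133 119 102  91 157 167 167 167 166 166 146 103 162 170]
 [169 132  89  30 109  92 102  92 158 169 168 167 166 166 143 107 163 164]
 [168 133 129  81  51  58 102  92 163 172 171 171 169 169 144 107 151 122]
 [169 135 113 124  97  98 103  95 165 174 172 171 171 169 144  93 104  97]
 [169 134 105 105 104 103 103  99 147 151 151 153 151 151 124  63  94 100]
 [169 124 106 105 106 104 103 104 103 102 103 106  99  80  69  62  95  97]
 [169 120 105 105 109 113 103 105 106 106 106  93  68  60  60  68  95  98]
 [169 140 133 120 119 122 114 114 112 103  89  68  65  64  62  69  95  98]
 [169 168 169 164 163 164 162 150 126  96  93  93  92  91  84  85  98  98]]
```

```bash
cat > m.py <<'E'
from h import *
from scipy.spatial.transform import Rotation as Ro
import os
def cmd():
    if os.path.exists('cmd.json'):
        c=json.load(open('cmd.json')); return np.array(c['p']),Ro.from_quat(c['q'])
    s=read_state(); return np.array([222.991,-583.845,231.312]),Ro.from_quat(s['ee_rot'])
def unit(deg): return np.array([np.cos(np.radians(deg)),np.sin(np.radians(deg)),0])
def tool(ux,tilt):
    """tool y = z x u(ux); tilt>0: pitched about that y, fingers pointing to -u"""
    u=unit(ux); v=np.cross([0,0,1],u)
    return Ro.from_rotvec(np.radians(tilt)*v)*Ro.from_matrix(np.c_[-u,v,[0,0,-1]])
def plan(ways):
    """ways: [(tcp,Ro)] from commanded pose; prints rows, stores last as commanded"""
    p0,r0=cmd()
    for p,r in ways:
        s=((np.array(p)-p0)/200).round(3)+0.; w=((r*r0.inv()).as_rotvec()/(2*np.pi)).round(3)+0.
        print('rot',w.tolist(),'slide',s.tolist(),'mm',np.linalg.norm(s*200).round(),'deg',np.linalg.norm(w*360).round())
    json.dump(dict(p=(p0+s*200).tolist(),q=(Ro.from_rotvec(w*2*np.pi)*r0).as_quat().tolist()),open('cmd.json','w'))
def stat():
    s=read_state(); p,r=cmd(); print('t',s['clock'],'pos',s['position'].round(1),'err',(s['position']-p).round(1),'ang',np.degrees((Ro.from_quat(s['ee_rot'])*r.inv()).magnitude()).round(2),'F',s['contact_force'].round(1),'w',round(s['gripper_width'],1),'g',round(s['grasp_force'],1),'j',s['joints'].round(2))
E
python3 - <<'E'
from m import *
p0,r0=cmd(); T=np.array([495,194,11.6]); R=tool(113.2,-40)
a=R.apply([0,0,1]); H=T-90*a; print(a,H)
q=H.copy(); q[2]=231
from scipy.spatial.transform import Slerp
sl=Slerp([0,1],Ro.concatenate([r0,R]))
for k in (.25,.5,.75,1.):
    plan([(p0+(q-p0)*k,sl(k))])
E
```

```text
[-0.25322098  0.59080881 -0.76604444] [517.78988806 140.82720731  80.54399988]
rot [0.028, -0.012, 0.061] slide [0.368, 0.906, 0.0] mm 196.0 deg 25.0
rot [0.029, -0.012, 0.061] slide [0.369, 0.906, -0.001] mm 196.0 deg 25.0
rot [0.028, -0.012, 0.062] slide [0.368, 0.906, 0.0] mm 196.0 deg 25.0
rot [0.029, -0.012, 0.061] slide [0.369, 0.905, -0.001] mm 195.0 deg 25.0
```

Request:
servo_tool(rotation=[[0.028,-0.012,0.061],[0.028,-0.012,0.061],[0.028,-0.012,0.061],[0.028,-0.012,0.061],[0.028,-0.012,0.061]], slide=[[0.368,0.906,0],[0.368,0.906,0],[0.368,0.906,0],[0.368,0.906,0],[0.368,0.906,0]], grip=[0.7,0.7,0.7,0.7,0.7])

```text
clock: 0.72
position: [296.7, -402.4, 231.4]
ee_rot: [-0.365, 0.926, 0.079, 0.052]
contact_force: [0.1, -0.6, 0.1]
gripper_width: 72.7
grasp_force: 0.0
```

Request:
servo_tool(rotation=[[0.029,-0.012,0.061],[0.029,-0.012,0.061],[0.029,-0.012,0.061],[0.029,-0.012,0.061],[0.029,-0.012,0.061]], slide=[[0.369,0.906,-0.001],[0.369,0.906,-0.001],[0.369,0.906,-0.001],[0.369,0.906,-0.001],[0.369,0.906,-0.001]], grip=[0.7,0.7,0.7,0.7,0.7])

```text
clock: 1.35
position: [370.5, -222.1, 231.0]
ee_rot: [-0.53, 0.827, 0.157, 0.104]
contact_force: [-0.4, -0.9, 1.0]
gripper_width: 72.6
grasp_force: 0.0
```

Request:
servo_tool(rotation=[[0.028,-0.012,0.062],[0.028,-0.012,0.062],[0.028,-0.012,0.062],[0.028,-0.012,0.062],[0.028,-0.012,0.062]], slide=[[0.368,0.906,0],[0.368,0.906,0],[0.368,0.906,0],[0.368,0.906,0],[0.368,0.906,0]], grip=[0.7,0.7,0.7,0.7,0.7])

```text
clock: 1.98
position: [444.1, -41.4, 230.9]
ee_rot: [-0.674, 0.688, 0.226, 0.148]
contact_force: [-0.1, -0.5, 0.6]
gripper_width: 72.4
grasp_force: 0.0
```

Request:
servo_tool(rotation=[[0.029,-0.012,0.061],[0.029,-0.012,0.061],[0.029,-0.012,0.061],[0.029,-0.012,0.061],[0.029,-0.012,0.061],[0.029,-0.012,0.061]], slide=[[0.369,0.905,-0.001],[0.369,0.905,-0.001],[0.369,0.905,-0.001],[0.369,0.905,-0.001],[0.369,0.905,-0.001],[0.369,0.905,-0.001]], grip=[0.7,0.7,0.7,0.7,0.7,0.7])

```text
clock: 2.72
position: [517.6, 138.7, 231.1]
ee_rot: [0.784, -0.518, -0.285, -0.189]
contact_force: [-0.3, -0.1, 0.2]
gripper_width: 72.0
grasp_force: 0.0
```

```bash
cat > sub.py <<'E'
from m import *
def rect(d,seed,thr,z,inv=False,half=40,erode=0):
    x0,y0=seed[0]-half,seed[1]-half; g=cv2.cvtColor(d['image'],cv2.COLOR_RGB2GRAY)[y0:y0+2*half,x0:x0+2*half]
    g=cv2.resize(g,None,fx=8,fy=8,interpolation=cv2.INTER_CUBIC); m=((g>thr)!=inv).astype(np.uint8)
    if erode: m=cv2.morphologyEx(m,cv2.MORPH_OPEN,np.ones((erode,erode)))
    l=cv2.connectedComponents(m)[1]; m=(l==l[half*8+4,half*8+4]).astype(np.uint8)
    c=max(cv2.findContours(m,0,2)[0],key=cv2.contourArea)[:,0,:]
    W=plane(d,(c+.5)/8-.5+[x0,y0],z); r=cv2.minAreaRect(W[:,:2].astype(np.float32)); return np.array(r[0]).round(1),np.array(r[1]).round(1),round(r[2],1),cv2.boxPoints(r).round(1).tolist()
E
python3 - <<'E'
from sub import *
d=dict(np.load('top0.npz'))
for t in (50,60,70): print('sensor',rect(d,(206,195),t,38,erode=9))
for t in (50,60,70): print('batt',rect(d,(207,172),t,38,erode=9))
for t in (120,135): print('ped',rect(d,(329,199),t,25))
g=cv2.cvtColor(d['image'],cv2.COLOR_RGB2GRAY); print(g[180:216:2,196:240:2])
stat()
E
```

```text
sensor (array([492.6, 202.4]), array([53.9, 83.2]), 22.6, [[451.70001220703125, 230.39999389648438], [483.6000061035156, 153.60000610351562], [533.4000244140625, 174.3000030517578], [501.5, 251.10000610351562]])
sensor (array([493.1, 202.5]), array([51.6, 80.7]), 21.9, [[454.1000061035156, 230.3000030517578], [484.20001220703125, 155.39999389648438], [532.0999755859375, 174.60000610351562], [502.0, 249.5]])
sensor (array([492.8, 202.1]), array([49.4, 78. ]), 22.3, [[455.1000061035156, 228.8000030517578], [484.70001220703125, 156.60000610351562], [530.4000244140625, 175.3000030517578], [500.79998779296875, 247.5]])
batt (array([571.4, 235.4]), array([53. , 83.1]), 23.0, [[530.7999877929688, 263.29998779296875], [563.2000122070312, 186.6999969482422], [612.0999755859375, 207.39999389648438], [579.5999755859375, 284.0]])
batt (array([571.4, 235.3]), array([50.1, 80.3]), 23.1, [[532.5999755859375, 262.3999938964844], [564.2000122070312, 188.60000610351562], [610.2999877929688, 208.1999969482422], [578.7000122070312, 282.1000061035156]])
batt (array([574.3, 228.7]), array([46.2, 16.1]), 2
[... 1689 characters left out ...]
36 140]
 [134 102  28  20  25  70  87  87  87  83  72  56  36  27  24  27  27  26
   26  58 126 140]
 [136 126  61  20  23  47  83  78  64  44  25  20  25  26  27  27  26  30
   53  84 126 142]
 [136 135  89  24  21  27  47  34  22  19  21  18  26  25  29  40  63  89
  120 133 141 142]
 [137 136 116  43  20  21  19  21  19  20  20  17  29  49  72 107 128 135
  138 140 141 141]
 [138 137 136  79  21  21  21  20  21  21  31  50  90 121 130 138 139 139
  139 139 141 141]
 [141 140 140 104  64  52  18  24  36  67 100 121 133 138 138 138 139 138
  136 137 139 140]]
t 2.725 pos [517.6 138.7 231.1] err [-0.2 -2.   0.2] ang 0.23 F [-0.3 -0.1  0.2] w 72.0 g 0.0 j [ 0.15  0.38  0.07 -0.67 -1.49  0.39]
```

Run:
```python
from m import *
T=np.array([496.1,195.6,11.6]); R=tool(112.7,-40); a=R.apply([0,0,1])
plan([(T-90*a,R),(T-60*a,R),(T-30*a,R)])
plan([(T-20*a,R),(T-10*a,R),(T,R)])
```

```text
rot [0.0, 0.0, -0.002] slide [0.003, 0.007, -0.752] mm 150.0 deg 1.0
rot [0.0, 0.0, -0.002] slide [-0.034, 0.096, -0.867] mm 175.0 deg 1.0
rot [0.0, 0.0, -0.002] slide [-0.071, 0.185, -0.982] mm 200.0 deg 1.0
rot [0.0, 0.0, 0.0] slide [-0.013, 0.03, -0.038] mm 10.0 deg 0.0
rot [0.0, 0.0, 0.0] slide [-0.025, 0.06, -0.076] mm 20.0 deg 0.0
rot [0.0, 0.0, 0.0] slide [-0.037, 0.089, -0.115] mm 30.0 deg 0.0
```

Request:
servo_tool(rotation=[[0,0,-0.002],[0,0,-0.002],[0,0,-0.002],[0,0,-0.002],[0,0,-0.002],[0,0,-0.002],[0,0,-0.002]], slide=[[0.003,0.007,-0.25],[0.003,0.007,-0.5],[0.003,0.007,-0.752],[0.003,0.007,-0.752],[-0.034,0.096,-0.867],[-0.071,0.185,-0.982],[-0.071,0.185,-0.982]], grip=[0.7,0.7,0.7,0.7,0.7,0.7,0.7])

```text
clock: 3.6
position: [503.6, 177.7, 35.8]
ee_rot: [0.781, -0.522, -0.285, -0.19]
contact_force: [0.6, -0.2, 0.3]
gripper_width: 72.6
grasp_force: 0.0
```

Request:
servo_tool(rotation=[[0,0,0],[0,0,0],[0,0,0],[0,0,0]], slide=[[-0.013,0.03,-0.038],[-0.025,0.06,-0.076],[-0.037,0.089,-0.115],[-0.037,0.089,-0.115]], grip=[0.7,0.7,0.7,0.7])

```text
clock: 4.1
position: [495.6, 195.8, 10.9]
ee_rot: [0.781, -0.522, -0.285, -0.19]
contact_force: [1.1, -0.5, -0.1]
gripper_width: 72.8
grasp_force: 0.0
```

Run:
```python
from m import *
stat(); a=grab('top'); b=grab('side')
im=np.hstack([cv2.resize(x['image'][y0:y0+60,x0:x0+64],(400,375),interpolation=cv2.INTER_CUBIC) for x,x0,y0 in((a,185,155),(b,210,160))]); cv2.imwrite('pics/g1.png',im[...,::-1])
```

```text
t 4.1 pos [495.6 195.8  10.9] err [-0.6  0.2 -0.6] ang 0.04 F [ 1.1 -0.5 -0.1] w 72.8 g 0.0 j [ 0.23  0.64 -0.13 -0.8  -1.09  0.65]
```

View pics/g1.png

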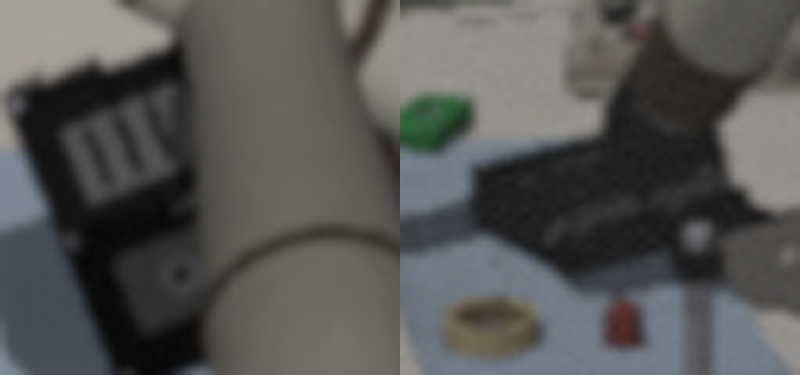

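The picture shows the arm covering the sensor's front end. The bush is visible at (180,272), and both the battery and the tray are undisturbed. I close the fingers now.

Request:
servo_tool(rotation=[[0,0,0],[0,0,0],[0,0,0],[0,0,0],[0,0,0],[0,0,0]], slide=[[0,0,0],[0,0,0],[0,0,0],[0,0,0],[0,0,0],[0,0,0]], grip=[0.4,0.2,0,-0.2,-0.4,-0.4])

```text
clock: 4.95
position: [497.2, 195.2, 12.4]
ee_rot: [0.781, -0.522, -0.284, -0.191]
contact_force: [0.5, -3.2, 5.3]
gripper_width: 50.2
grasp_force: 60.9
```

Run:
```python
from m import *
stat(); d=grab('top'); im=d['image'][150:222,180:235]; print(np.array(read_state()['wrist_torque']).round(2))
```

```text
t 4.95 pos [497.2 195.2  12.4] err [ 1.  -0.4  0.9] ang 0.23 F [ 0.5 -3.2  5.3] w 50.2 g 60.9 j [ 0.23  0.63 -0.13 -0.8  -1.09  0.65]
[-0.93 -0.49 -0.11]
```

```bash
cat > lift.py <<'E'
from m import *
U=unit(112.7); V=np.cross([0,0,1],U); F0=np.array([491.2,207.2,14])+45*U; F0[2]=14
P0=np.array([496.1,195.6,11.6]); R0=tool(112.7,-40)
def pose(th,dx,dz):
    q=Ro.from_rotvec(np.radians(th)*V); return F0+dx*U+[0,0,dz]+q.apply(P0-F0), q*R0
E
python3 - <<'E'
from lift import *
plan([pose(t,-t*.35,min(1,t/5)) for t in (3.5,7,10.5,14,17.5,21,24.5,24.5)])
plan([pose(27.5,-10.5,1.5),pose(30,-13,2.5),pose(30,-18,3.5),pose(30,-23,5),pose(30,-30,9),pose(30,-36,16),pose(30,-40,25),pose(30,-40,25)])
E
```

```text
rot [-0.009, -0.004, 0.0] slide [0.002, -0.006, 0.022] mm 5.0 deg 4.0
rot [-0.018, -0.008, 0.0] slide [0.004, -0.01, 0.041] mm 8.0 deg 7.0
rot [-0.027, -0.011, 0.0] slide [0.006, -0.014, 0.058] mm 12.0 deg 10.0
rot [-0.036, -0.015, 0.0] slide [0.007, -0.017, 0.075] mm 15.0 deg 14.0
rot [-0.045, -0.019, 0.0] slide [0.008, -0.019, 0.093] mm 19.0 deg 18.0
rot [-0.054, -0.023, 0.0] slide [0.008, -0.02, 0.109] mm 22.0 deg 21.0
rot [-0.063, -0.026, 0.0] slide [0.008, -0.02, 0.126] mm 26.0 deg 25.0
rot [-0.063, -0.026, 0.0] slide [0.008, -0.02, 0.126] mm 26.0 deg 25.0
rot [-0.008, -0.004, 0.001] slide [0.001, -0.003, 0.016] mm 3.0 deg 3.0
rot [-0.014, -0.006, 0.001] slide [0.004, -0.01, 0.033] mm 7.0 deg 5.0
rot [-0.014, -0.006, 0.001] slide [0.014, -0.033, 0.038] mm 10.0 deg 5.0
rot [-0.014, -0.006, 0.001] slide [0.023, -0.056, 0.045] mm 15.0 deg 5.0
rot [-0.014, -0.006, 0.001] slide [0.037, -0.088, 0.065] mm 23.0 deg 5.0
rot [-0.014, -0.006, 0.001] slide [0.048, -0.116, 0.1] mm 32.0 deg 5.0
rot [-0.014, -0.006, 0.001] slide [0.056, -0.134, 0.145] mm 41.0 deg 5.0
rot [-0.014, -0.006, 0.001] slide [0.056, -0.134, 0.145] mm 41.0 deg 5.0
```

Request:
servo_tool(rotation=[[-0.009,-0.004,0],[-0.018,-0.008,0],[-0.027,-0.011,0],[-0.036,-0.015,0],[-0.045,-0.019,0],[-0.054,-0.023,0],[-0.063,-0.026,0],[-0.063,-0.026,0]], slide=[[0.002,-0.006,0.022],[0.004,-0.01,0.041],[0.006,-0.014,0.058],[0.007,-0.017,0.075],[0.008,-0.019,0.093],[0.008,-0.02,0.109],[0.008,-0.02,0.126],[0.008,-0.02,0.126]], grip=[-0.4,-0.4,-0.4,-0.4,-0.4,-0.4,-0.4,-0.4])

```text
clock: 6.0
position: [496.7, 190.6, 34.5]
ee_rot: [0.824, -0.55, -0.112, -0.073]
contact_force: [3.0, -2.7, -12.7]
gripper_width: 48.9
grasp_force: 72.3
```

Run:
```python
from m import *
print(read_state()['contact_force'],read_state()['position'],read_state()['wrist_torque'])
d=grab('side'); save(d,'l1.png',(200,155,290,215),8)
```

```text
[  3.00547865  -2.68604648 -12.65156904] [496.74614348 190.62601777  34.49365141] [-2.72365795 -1.95959903 -0.2647796 ]
```

View pics/l1.png

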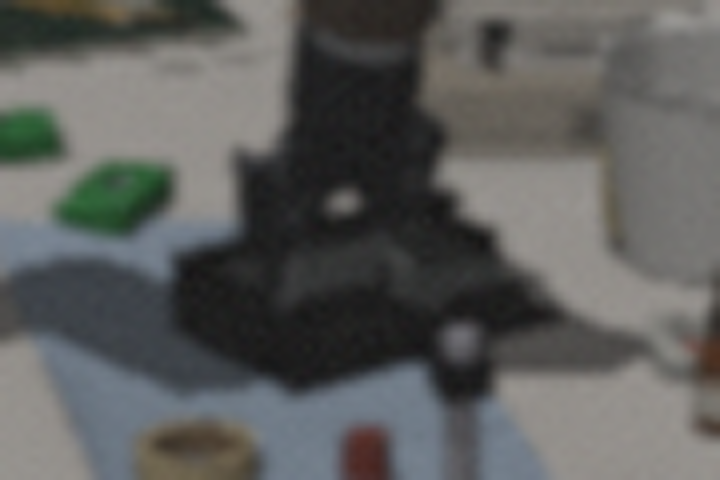

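The picture shows the sensor's light front face at (340,260), tilted up between the fingers. The strip presses back with about 12 N, so I ease it forward before raising it.

Run:
```python
from lift import *
json.dump(dict(p=(P0+200*np.array([.008,-.02,.126])).tolist(),q=(Ro.from_rotvec(2*np.pi*np.array([-.063,-.026,0]))*R0).as_quat().tolist()),open('cmd.json','w'))
plan([pose(24.5,-11,0.5),pose(24.5,-13.5,0)]) ; stat()
```

```text
rot [0.0, 0.0, 0.0] slide [0.005, -0.011, -0.003] mm 2.0 deg 0.0
rot [0.0, 0.0, 0.0] slide [0.01, -0.023, -0.006] mm 5.0 deg 0.0
t 6.05 pos [496.7 190.6  34.4] err [-3.   3.6 -1.2] ang 0.16 F [  3.   -1.9 -12.6] w 49.3 g 72.2 j [ 0.5   0.48 -0.3  -0.38 -0.8   0.16]
```

Request:
servo_tool(rotation=[[0,0,0],[0,0,0],[0,0,0]], slide=[[0.005,-0.011,-0.003],[0.01,-0.023,-0.006],[0.01,-0.023,-0.006]], grip=[-0.4,-0.4,-0.4])

```text
clock: 6.42
position: [499.4, 186.5, 35.6]
ee_rot: [0.824, -0.551, -0.113, -0.075]
contact_force: [0.0, -0.8, -5.2]
gripper_width: 49.5
grasp_force: 73.2
```

Run:
```python
from lift import *
stat()
plan([pose(25,-17,0),pose(26,-20,0.5),pose(27,-23,2),pose(28,-27,5)])
```

```text
t 6.425 pos [499.4 186.5  35.6] err [-0.3 -0.5  0. ] ang 0.21 F [ 0.  -0.8 -5.2] w 49.5 g 73.2 j [ 0.49  0.48 -0.29 -0.38 -0.8   0.17]
rot [-0.001, -0.001, 0.0] slide [0.006, -0.015, 0.003] mm 3.0 deg 1.0
rot [-0.004, -0.002, 0.0] slide [0.011, -0.027, 0.01] mm 6.0 deg 2.0
rot [-0.006, -0.003, 0.0] slide [0.016, -0.039, 0.022] mm 10.0 deg 2.0
rot [-0.009, -0.004, 0.0] slide [0.023, -0.056, 0.042] mm 15.0 deg 4.0
```

Run:
```python
from lift import *
json.dump(dict(zip('pq',[x.tolist() if hasattr(x,'tolist') else x.as_quat().tolist() for x in pose(24.5,-13.5,0)])),open('cmd.json','w'))
plan([pose(26,-15.5,0),pose(28,-18,0),pose(30,-20,0),pose(32,-21.5,0)])
plan([pose(32,-25,2),pose(32,-28,6),pose(32,-31,12),pose(32,-34,20),pose(32,-37,30),pose(32,-40,42)])
```

```text
rot [-0.004, -0.002, 0.0] slide [0.003, -0.007, 0.007] mm 2.0 deg 2.0
rot [-0.009, -0.004, 0.0] slide [0.006, -0.014, 0.016] mm 4.0 deg 4.0
rot [-0.014, -0.006, 0.0] slide [0.008, -0.019, 0.025] mm 6.0 deg 5.0
rot [-0.019, -0.008, 0.0] slide [0.009, -0.022, 0.034] mm 8.0 deg 7.0
rot [0.0, 0.0, 0.0] slide [0.007, -0.016, 0.01] mm 4.0 deg 0.0
rot [0.0, 0.0, 0.0] slide [0.013, -0.03, 0.03] mm 9.0 deg 0.0
rot [0.0, 0.0, 0.0] slide [0.018, -0.044, 0.06] mm 15.0 deg 0.0
rot [0.0, 0.0, 0.0] slide [0.024, -0.057, 0.1] mm 24.0 deg 0.0
rot [0.0, 0.0, 0.0] slide [0.03, -0.071, 0.15] mm 34.0 deg 0.0
rot [0.0, 0.0, 0.0] slide [0.036, -0.085, 0.21] mm 46.0 deg 0.0
```

Request:
servo_tool(rotation=[[-0.004,-0.002,0],[-0.009,-0.004,0],[-0.014,-0.006,0],[-0.019,-0.008,0],[-0.019,-0.008,0]], slide=[[0.003,-0.007,0.007],[0.006,-0.014,0.016],[0.008,-0.019,0.025],[0.009,-0.022,0.034],[0.009,-0.022,0.034]], grip=[-0.4,-0.4,-0.4,-0.4,-0.4])

```text
clock: 7.05
position: [501.9, 183.3, 43.5]
ee_rot: [0.83, -0.554, -0.058, -0.04]
contact_force: [0.2, 0.2, -2.1]
gripper_width: 48.9
grasp_force: 73.4
```

Run:
```python
from m import *
print(read_state()['contact_force'].round(1),read_state()['position'].round(1),read_state()['wrist_torque'].round(2))
d=grab('side'); t=grab('top')
im=np.hstack([cv2.resize(x['image'][y0:y0+60,x0:x0+64],(400,375),interpolation=cv2.INTER_CUBIC) for x,x0,y0 in((t,185,155),(d,210,155))]); cv2.imwrite('pics/l2.png',im[...,::-1])
```

```text
[ 0.2  0.2 -2.1] [501.9 183.3  43.5] [-0.32 -0.18 -0.05]
```

View pics/l2.png

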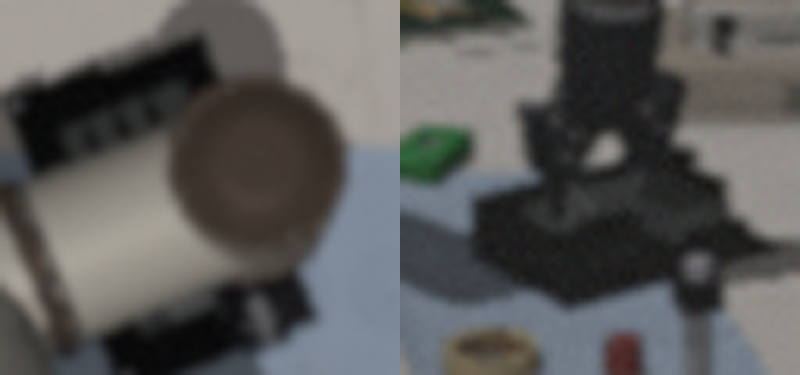

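The crops show the gripper still holding the tilted sensor, its light front at (560,205) in the right half. The force is back to its own weight, so nothing jams. I tilt a bit more with the far end low for margin, then draw it out.

Run:
```python
from lift import *
json.dump(dict(zip('pq',[x.tolist() if hasattr(x,'tolist') else x.as_quat().tolist() for x in pose(32,-21.5,0)])),open('cmd.json','w'))
plan([pose(35,-23.5,0),pose(38,-26,-.5)])
plan([pose(40,-30,5),pose(43,-33,12),pose(46,-36,22),pose(50,-40,35),pose(54,-43,50),pose(58,-46,66),pose(62,-50,82)])
```

```text
rot [-0.008, -0.003, 0.0] slide [0.001, -0.002, 0.013] mm 3.0 deg 3.0
rot [-0.015, -0.006, 0.0] slide [0.002, -0.006, 0.023] mm 5.0 deg 6.0
rot [-0.006, -0.003, 0.0] slide [0.006, -0.013, 0.035] mm 8.0 deg 2.0
rot [-0.013, -0.006, 0.0] slide [0.008, -0.018, 0.082] mm 17.0 deg 5.0
rot [-0.021, -0.009, 0.0] slide [0.01, -0.022, 0.143] mm 29.0 deg 8.0
rot [-0.031, -0.013, 0.0] slide [0.012, -0.027, 0.222] mm 45.0 deg 12.0
rot [-0.041, -0.018, 0.0] slide [0.012, -0.027, 0.31] mm 62.0 deg 16.0
rot [-0.052, -0.022, 0.0] slide [0.011, -0.026, 0.402] mm 81.0 deg 20.0
rot [-0.062, -0.026, 0.0] slide [0.013, -0.029, 0.493] mm 99.0 deg 24.0
```

Request:
servo_tool(rotation=[[-0.008,-0.003,0],[-0.015,-0.006,0],[-0.015,-0.006,0]], slide=[[0.001,-0.002,0.013],[0.002,-0.006,0.023],[0.002,-0.006,0.023]], grip=[-0.4,-0.4,-0.4])

```text
clock: 7.52
position: [501.7, 181.6, 47.1]
ee_rot: [0.831, -0.555, -0.017, -0.011]
contact_force: [-0.2, 0.1, -1.0]
gripper_width: 49.1
grasp_force: 73.4
```

Request:
servo_tool(rotation=[[-0.006,-0.003,0],[-0.013,-0.006,0],[-0.021,-0.009,0],[-0.031,-0.013,0],[-0.041,-0.018,0],[-0.052,-0.022,0],[-0.062,-0.026,0],[-0.062,-0.026,0]], slide=[[0.006,-0.013,0.035],[0.008,-0.018,0.082],[0.01,-0.022,0.143],[0.012,-0.027,0.222],[0.012,-0.027,0.31],[0.011,-0.026,0.402],[0.013,-0.029,0.493],[0.013,-0.029,0.493]], grip=[-0.4,-0.4,-0.4,-0.4,-0.4,-0.4,-0.4,-0.4])

```text
clock: 8.52
position: [504.9, 176.2, 146.0]
ee_rot: [0.816, -0.546, 0.158, 0.104]
contact_force: [0.1, -0.6, -2.1]
gripper_width: 48.8
grasp_force: 73.4
```

Run:
```python
from m import *
stat()
d=grab('side'); save(d,'l3.png',(205,120,285,180),8)
t=grab('top'); print(proj(t,[read_state()['position']]),proj(d,[read_state()['position']]))
```

```text
t 8.525 pos [504.9 176.2 146. ] err [0.4 0.5 0.3] ang 0.34 F [ 0.1 -0.6 -2.1] w 48.8 g 73.4 j [ 0.81  0.34 -0.5   0.44 -0.93 -0.72]
[[219.68292775 192.632569  ]] [[241.19828568 168.61792158]]
```

View pics/l3.png

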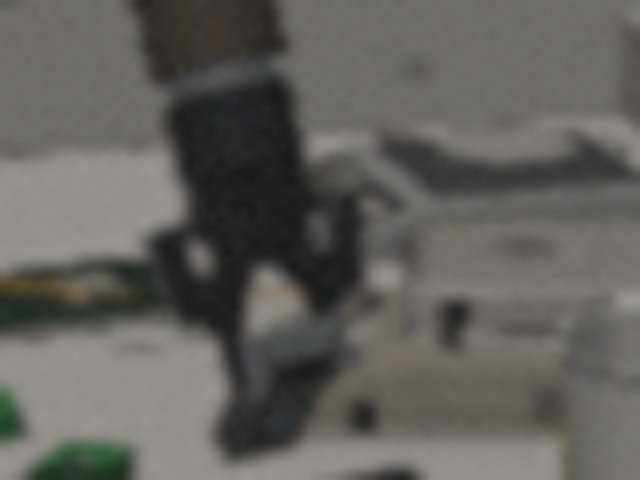

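Picture: the sensor is out of the tray between the fingers, its end face at (300,345), and the tray is left behind. Next I turn it upright and yaw it towards a free spot on the sheet at about (520,70).

```bash
cat > hold1.py <<'E'
from lift import *
C0=F0-45*U+[0,0,12]; S0=Ro.from_matrix(np.c_[U,V,[0,0,1]])
off=(R0.inv()).apply(P0-C0)  # tcp rel. centre in tool axes
rel=S0.inv()*R0
def held(C,S):
    r=S*rel; return np.array(C)+r.apply(off), r
def stand(yaw_z,pitch=90):
    """sensor +z at heading yaw_z once pitch=90"""
    u=unit(yaw_z); v=np.cross([0,0,1],u); return Ro.from_rotvec(np.radians(pitch)*v)*Ro.from_matrix(np.c_[u,v,[0,0,1]])
E
python3 - <<'E'
from hold1 import *
stat()
plan([held([512,120,130],stand(135,80))])
plan([held([520,70,100],stand(180,90))])
d=dict(np.load('top0.npz'));print(plane(d,[(266.6,202.3),(259.5,225),(262,151)],25).round())
E
```

```text
t 8.625 pos [504.3 175.1 144.9] err [-0.2 -0.5 -0.7] ang 0.33 F [-0.3 -0.3 -2.6] w 49.2 g 73.4 j [ 0.81  0.34 -0.51  0.44 -0.93 -0.72]
rot [-0.042, -0.028, 0.062] slide [0.095, -0.336, -0.029] mm 70.0 deg 29.0
rot [-0.01, -0.026, 0.124] slide [0.054, -0.192, -0.136] mm 48.0 deg 46.0
[[478.   6.  25.]
 [392.  33.  25.]
 [676.  24.  25.]]
```

Request:
servo_tool(rotation=[[-0.014,-0.009,0.02],[-0.028,-0.019,0.041],[-0.042,-0.028,0.062],[-0.042,-0.028,0.062],[-0.042,-0.028,0.062]], slide=[[0.03,-0.11,0.05],[0.06,-0.22,0.03],[0.095,-0.336,-0.029],[0.095,-0.336,-0.029],[0.095,-0.336,-0.029]], grip=[-0.4,-0.4,-0.4,-0.4,-0.4])

```text
clock: 9.25
position: [522.9, 106.3, 138.7]
ee_rot: [0.868, -0.361, 0.315, 0.132]
contact_force: [-0.1, -0.3, -0.5]
gripper_width: 49.0
grasp_force: 73.4
```

Request:
servo_tool(rotation=[[-0.002,-0.005,0.025],[-0.004,-0.01,0.05],[-0.006,-0.015,0.075],[-0.008,-0.021,0.1],[-0.01,-0.026,0.124],[-0.01,-0.026,0.124],[-0.01,-0.026,0.124]], slide=[[0.01,-0.04,-0.02],[0.02,-0.08,-0.05],[0.03,-0.12,-0.08],[0.04,-0.16,-0.11],[0.054,-0.192,-0.136],[0.054,-0.192,-0.136],[0.054,-0.192,-0.136]], grip=[-0.4,-0.4,-0.4,-0.4,-0.4,-0.4,-0.4])

```text
clock: 10.12
position: [513.8, 140.5, 236.9]
ee_rot: [0.926, -0.022, 0.375, 0.038]
contact_force: [0.1, 0.9, -1.6]
gripper_width: 49.1
grasp_force: 73.4
```

Run:
```python
from hold1 import *
stat()
d=grab('side'); q=proj(d,[[520,70,100],[520,70,1.5]]); print(q); x,y=q[0].astype(int)
np.savez('s4.npz',**{k:d[k] for k in('image','depth','R','t','K','k1')})
save(d,'s4.png',(x-40,y-30,x+40,y+30),9); print(x-40,y-30)
# expected corner pixels of sensor
for X in(-12,12):
  for Z in(-45,45): print(X,Z,((proj(d,[[520+X,45,100+Z]])[0]-[x-40,y-30])*9).round())
```

```text
t 10.125 pos [513.8 140.5 236.9] err [-20.5  70.4 124.3] ang 7.65 F [ 0.1  0.9 -1.6] w 49.1 g 73.4 j [ 0.28 -0.01 -1.01  2.05 -0.32 -0.72]
[[250.16997739 185.76866581]
 [250.29221428 206.89388257]]
210 155
-12 -45 [350. 386.]
-12 45 [348. 207.]
12 -45 [399. 381.]
12 45 [398. 203.]
```

View pics/s4.png

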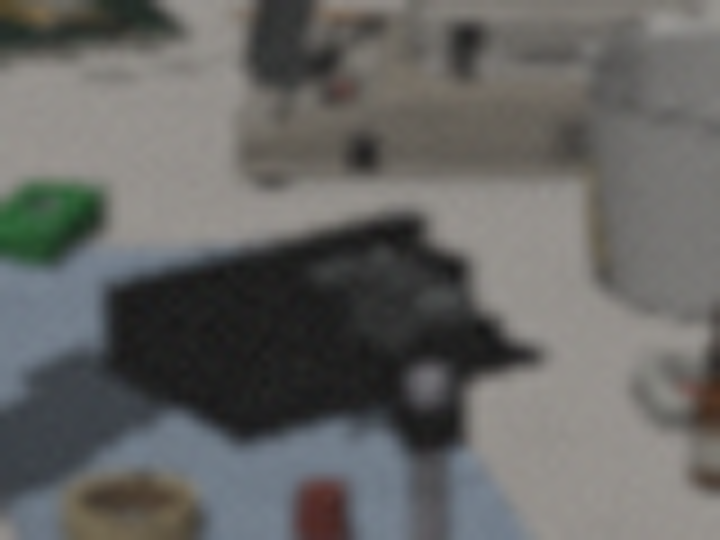

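The view shows the tray with an empty sensor cutout at (390,290), but the arm is stuck high. The wrist is near its straight-forearm limit (j4 = 2.05), because a forward tool tilt lines up with the forearm. I back off to the previous pose and will stand the sensor with a sideways tilt instead.

Request:
servo_tool(rotation=[[0.01,0.026,-0.124],[0.01,0.026,-0.124],[0.01,0.026,-0.124],[0.01,0.026,-0.124],[0.01,0.026,-0.124],[0.01,0.026,-0.124],[0.01,0.026,-0.124],[0.01,0.026,-0.124]], slide=[[-0.054,0.192,0.136],[-0.054,0.192,0.136],[-0.054,0.192,0.136],[-0.054,0.192,0.136],[-0.054,0.192,0.136],[-0.054,0.192,0.136],[-0.054,0.192,0.136],[-0.054,0.192,0.136]], grip=[-0.4,-0.4,-0.4,-0.4,-0.4,-0.4,-0.4,-0.4])

```text
clock: 11.18
position: [501.3, 178.4, 261.3]
ee_rot: [0.877, -0.379, 0.255, 0.152]
contact_force: [-1.2, -0.2, -1.2]
gripper_width: 48.9
grasp_force: 73.4
```

Run:
```python
from hold1 import *
p,r=held([512,120,130],stand(135,80)); s=read_state()
print(s['position']-p, np.degrees((Ro.from_quat(s['ee_rot'])*r.inv()).as_rotvec()), s['joints'].round(2),s['contact_force'],s['gripper_width'],s['clock'])
```

```text
[-22.28206037  69.95198798 121.42858866] [ 1.27666073  6.94585949 -3.26378662] [ 0.92  0.21 -0.52  0.64 -1.13 -0.53] [-1.17763609 -0.17395369 -1.20968083] 48.92299972488289 11.175
```

```bash
cat >> m.py <<'E'
def sync():
    s=read_state(); json.dump(dict(p=s['position'].tolist(),q=np.array(s['ee_rot']).tolist()),open('cmd.json','w'))
E
python3 - <<'E'
from hold1 import *
sync()
plan([held([530,120,190],stand(118,80))])
plan([held([520,75,100],stand(118,90))])
E
```

```text
rot [-0.006, -0.019, -0.038] slide [0.182, -0.364, -0.307] mm 102.0 deg 15.0
rot [-0.025, -0.013, 0.0] slide [-0.055, -0.217, -0.437] mm 98.0 deg 10.0
```

Request:
servo_tool(rotation=[[-0.002,-0.006,-0.013],[-0.004,-0.013,-0.026],[-0.006,-0.019,-0.038],[-0.006,-0.019,-0.038],[-0.006,-0.019,-0.038]], slide=[[0.06,-0.12,-0.1],[0.12,-0.24,-0.2],[0.182,-0.364,-0.307],[0.182,-0.364,-0.307],[0.182,-0.364,-0.307]], grip=[-0.4,-0.4,-0.4,-0.4,-0.4])

```text
clock: 11.8
position: [538.1, 106.1, 201.4]
ee_rot: [0.805, -0.484, 0.294, 0.173]
contact_force: [0.9, 0.1, 0.3]
gripper_width: 49.1
grasp_force: 73.3
```

Request:
servo_tool(rotation=[[-0.006,-0.003,0],[-0.012,-0.006,0],[-0.018,-0.01,0],[-0.025,-0.013,0],[-0.025,-0.013,0],[-0.025,-0.013,0]], slide=[[-0.014,-0.05,-0.11],[-0.028,-0.11,-0.22],[-0.042,-0.16,-0.33],[-0.055,-0.217,-0.437],[-0.055,-0.217,-0.437],[-0.055,-0.217,-0.437]], grip=[-0.4,-0.4,-0.4,-0.4,-0.4,-0.4])

```text
clock: 12.55
position: [528.2, 64.1, 114.7]
ee_rot: [0.777, -0.467, 0.364, 0.215]
contact_force: [0.7, 0.9, -0.3]
gripper_width: 49.4
grasp_force: 73.4
```

Run:
```python
from hold1 import *
stat()
ims=[]
for n in('side','top'):
    d=grab(n); x,y=proj(d,[[520,75,100]])[0].astype(int); x0,y0=x-25,y-28
    ims.append(cv2.resize(d['image'][y0:y0+56,x0:x0+50],(400,448),interpolation=cv2.INTER_CUBIC))
    S=stand(118,90); P=np.array([[520,75,100]])+S.apply([[a,b,c] for a in(-45,45) for b in(-25,25) for c in(-12,12)])
    for p in (proj(d,P)-[x0,y0]+.5)*8: cv2.circle(ims[-1],tuple(int(v) for v in p),3,(255,0,0),1)
    np.savez(n+'5.npz',**{k:d[k] for k in('image','depth','R','t','K','k1')})
cv2.imwrite('pics/s5.png',np.hstack(ims)[...,::-1])
```

```text
t 12.55 pos [528.2  64.1 114.7] err [1.4 1.9 2.2] ang 0.3 F [ 0.7  0.9 -0.3] w 49.4 g 73.4 j [ 0.69  0.43 -0.87  1.18 -0.95 -1.25]
```

View pics/s5.png

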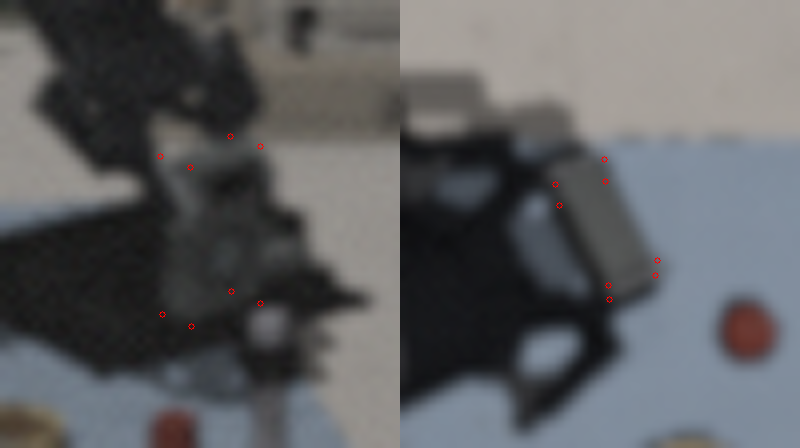

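Side crop (left): the sensor is upright with its window face at (230,250). Top crop (right): its end face is at (605,225) and roughly matches the expected corners, with the bung clear at (748,332). I measure the remaining tilt from the depth.

Run:
```python
from hold1 import *
for n in('side','top'):
    d=dict(np.load(n+'5.npz')); x,y=proj(d,[[520,75,100]])[0].astype(int)
    px=[(i,j) for j in range(y-28,y+29) for i in range(x-25,x+26)]
    W=bydepth(d,px); S=stand(118,90); L=S.inv().apply(W-[520,75,100])
    if n=='side': m=(abs(L[:,2]+12)<14)&(abs(L[:,0])<38)&(abs(L[:,1])<19)
    else: m=(abs(L[:,0]+45)<14)&(abs(L[:,1])<22)&(abs(L[:,2])<16)
    Q=L[m]; print(n,m.sum())
    i,j,k=(0,1,2) if n=='side' else (1,2,0)
    A=np.c_[Q[:,i],Q[:,j],np.ones(len(Q))]
    for _ in range(4):
        c=np.linalg.lstsq(A,Q[:,k],rcond=None)[0]; r=Q[:,k]-A@c; g=abs(r)<2.5*np.std(r); A=A[g];Q=Q[g]
    print('slopes deg',np.degrees(np.arctan(c[:2])),'offset',c[2],'std',r.std(),len(Q), Q.min(0),Q.max(0))
```

```text
side 106
slopes deg [3.90398983 0.77435232] offset -10.138363936237807 std 3.015955998613026 103 [-35.75101113 -18.66765436 -18.67284485] [36.47590771 18.81513738 -1.52391538]
top 91
slopes deg [ 0.79278576 -0.66819753] offset -47.79591792678355 std 2.3946005615805883 84 [-52.27281077 -21.98092711 -11.784489  ] [-42.02675131  21.15971931  12.66372879]
```

Run:
```python
from hold1 import *
stat()
plan([held([520,75,75],stand(118,93)),held([520,75,49],stand(118,93))])
```

```text
t 12.65 pos [528.2  64.1 114.8] err [1.4 1.9 2.3] ang 0.33 F [-0.3 -1.2 -2. ] w 49.2 g 73.4 j [ 0.69  0.43 -0.87  1.18 -0.95 -1.25]
rot [-0.007, -0.004, 0.0] slide [-0.001, 0.003, -0.121] mm 24.0 deg 3.0
rot [-0.007, -0.004, 0.0] slide [-0.001, 0.003, -0.251] mm 50.0 deg 3.0
```

Request:
servo_tool(rotation=[[-0.004,-0.002,0],[-0.007,-0.004,0],[-0.007,-0.004,0],[-0.007,-0.004,0],[-0.007,-0.004,0]], slide=[[-0.001,0.002,-0.07],[-0.001,0.003,-0.14],[-0.001,0.003,-0.21],[-0.001,0.003,-0.251],[-0.001,0.003,-0.251]], grip=[-0.4,-0.4,-0.4,-0.4,-0.4])

```text
clock: 13.28
position: [527.3, 63.6, 63.3]
ee_rot: [0.767, -0.461, 0.384, 0.228]
contact_force: [0.1, 0.4, 0.0]
gripper_width: 49.0
grasp_force: 73.4
```

Request:
servo_tool(rotation=[[0,0,0],[0,0,0]], slide=[[0,0,-0.015],[0,0,-0.015]], grip=[-0.4,-0.4])

```text
clock: 13.52
position: [527.1, 63.4, 60.4]
ee_rot: [0.767, -0.461, 0.384, 0.228]
contact_force: [0.3, 0.1, -0.8]
gripper_width: 48.9
grasp_force: 73.4
```

Request:
servo_tool(rotation=[[0,0,0],[0,0,0]], slide=[[0,0,-0.006],[0,0,-0.006]], grip=[-0.4,-0.4])

```text
clock: 13.78
position: [527.0, 63.3, 58.9]
ee_rot: [0.767, -0.461, 0.384, 0.228]
contact_force: [0.4, -0.3, -1.7]
gripper_width: 49.2
grasp_force: 73.4
```

Request:
servo_tool(rotation=[[0,0,0],[0,0,0]], slide=[[0,0,-0.005],[0,0,-0.005]], grip=[-0.4,-0.4])

```text
clock: 14.02
position: [527.3, 63.2, 58.7]
ee_rot: [0.766, -0.461, 0.385, 0.228]
contact_force: [-1.1, 0.2, 4.6]
gripper_width: 49.5
grasp_force: 74.1
```

Request:
servo_tool(rotation=[[0,0,0],[0,0,0]], slide=[[0,0,-0.005],[0,0,-0.005]], grip=[-0.4,-0.4])

```text
clock: 14.28
position: [527.6, 63.1, 58.6]
ee_rot: [0.766, -0.461, 0.386, 0.228]
contact_force: [-3.0, 1.7, 7.6]
gripper_width: 48.7
grasp_force: 74.6
```

Run:
```python
from hold1 import *
s=read_state(); print(s['position'],s['contact_force'],s['wrist_torque'])
print(held([520,75,46.5],stand(118,93))[0])
d=grab('side'); c=np.array([519.5,75,47.]); x,y=proj(d,[c])[0].astype(int)
px=[(i,j) for j in range(y-28,y+29) for i in range(x-25,x+26)]
S=stand(118,90); W=bydepth(d,px); L=S.inv().apply(W-c)
m=(abs(L[:,2]+12)<14)&(abs(L[:,0])<34)&(abs(L[:,1])<19)
Q=L[m]; A=np.c_[Q[:,:2],np.ones(len(Q))]
for _ in range(4):
    k=np.linalg.lstsq(A,Q[:,2],rcond=None)[0]; r=Q[:,2]-A@k; g=abs(r)<2.5*np.std(r); A=A[g];Q=Q[g]
print('slopes',np.degrees(np.arctan(k[:2])),k[2],len(Q),r.std())
```

```text
[527.56945914  63.05291114  58.63794662] [-3.03543836  1.72391221  7.63154588] [-0.13084915  0.61474949 -0.37380284]
[526.48051259  62.9054944   59.82876179]
slopes [ 4.24040716 -0.01721007] -12.038980345779908 80 3.495692857914968
```

Request:
servo_tool(rotation=[[0,0,0],[0,0,0],[0,0,0],[0,0,0],[0,0,0],[0,0,0]], slide=[[0,0,0.005],[0,0,0.005],[0,0,0.005],[0,0,0.005],[0,0,0.005],[0,0,0.005]], grip=[-0.4,0.1,0.2,0.3,0.4,0.5])

```text
clock: 15.08
position: [526.8, 63.3, 57.6]
ee_rot: [0.767, -0.461, 0.384, 0.228]
contact_force: [-1.1, 0.9, 0.3]
gripper_width: 64.1
grasp_force: 0.0
```

Request:
servo_tool(rotation=[[0,0,0],[0,0,0],[0,0,0]], slide=[[0,0,0],[0,0,0],[0,0,0]], grip=[0.6,0.6,0.6])

```text
clock: 15.45
position: [527.0, 63.3, 57.9]
ee_rot: [0.767, -0.461, 0.384, 0.228]
contact_force: [0.3, -0.7, 0.0]
gripper_width: 67.9
grasp_force: 0.0
```

Run:
```python
from hold1 import *
s=read_state(); print(s['position'],s['contact_force'],s['gripper_width'],s['joints'].round(2))
ims=[]
for n in('side','top'):
    d=grab(n); x,y=proj(d,[[520,75,46]])[0].astype(int); x0,y0=x-25,y-28
    ims.append(cv2.resize(d['image'][y0:y0+56,x0:x0+50],(400,448),interpolation=cv2.INTER_CUBIC))
    S=stand(118,90); P=np.array([[520,75,46.5]])+S.apply([[a,b,c] for a in(-45,45) for b in(-25,25) for c in(-12,12)])
    for p in (proj(d,P)-[x0,y0]+.5)*8: cv2.circle(ims[-1],tuple(int(v) for v in p),3,(255,0,0),1)
    np.savez(n+'6.npz',**{k:d[k] for k in('image','depth','R','t','K','k1')}); print(x0,y0)
cv2.imwrite('pics/s6.png',np.hstack(ims)[...,::-1])
```

```text
[526.96294691  63.32987729  57.85136144] [ 0.32808225 -0.7304166   0.03850893] 67.87350766042088 [ 0.66  0.55 -0.92  1.33 -0.95 -1.45]
224 169
223 162
```

View pics/s6.png

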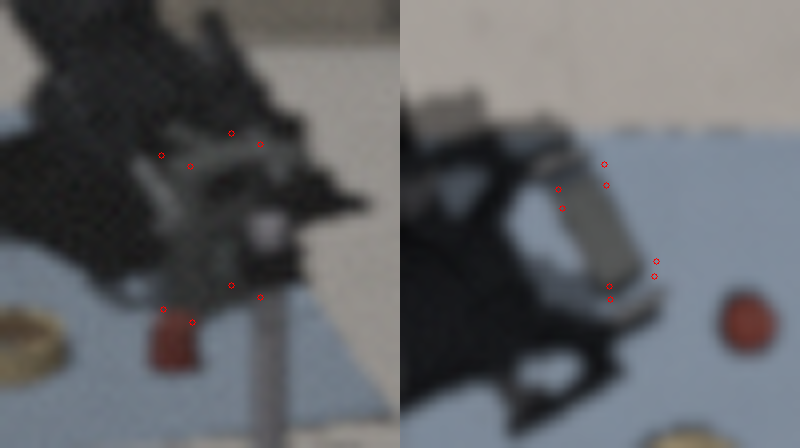

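The crops show the sensor standing by itself with the fingers open on both sides. Its top end in the right crop is at about (600,232), which puts it near world (517,78), and the bung is clear. I back off along the tool axis.

Run:
```python
from hold1 import *
sync(); s=read_state(); p=s['position']; R=Ro.from_quat(s['ee_rot']); a=R.apply([0,0,1]); print(a)
plan([(p-40*a,R),(p-80*a,R),(p-120*a,R)])
p2=p-120*a+[0,0,70]
plan([(p2,tool(118,30))])
plan([(np.array([545,110,215]),tool(98,0))])
plan([(np.array([545,30,215]),tool(28,0))])
```

```text
[ 0.37848801 -0.7034695  -0.60156254]
rot [0.0, 0.0, 0.0] slide [-0.076, 0.141, 0.12] mm 40.0 deg 0.0
rot [0.0, 0.0, 0.0] slide [-0.151, 0.281, 0.241] mm 80.0 deg 0.0
rot [0.0, 0.0, 0.0] slide [-0.227, 0.422, 0.361] mm 120.0 deg 0.0
rot [0.056, 0.031, 0.0] slide [0.0, 0.0, 0.35] mm 70.0 deg 23.0
rot [0.08, 0.026, -0.054] slide [0.317, -0.189, 0.075] mm 75.0 deg 36.0
rot [0.0, 0.0, -0.195] slide [0.0, -0.4, 0.0] mm 80.0 deg 70.0
```

Request:
servo_tool(rotation=[[0,0,0],[0,0,0],[0,0,0],[0,0,0],[0,0,0]], slide=[[-0.03,0.056,0.048],[-0.076,0.141,0.12],[-0.151,0.281,0.241],[-0.227,0.422,0.361],[-0.227,0.422,0.361]], grip=[0.7,0.7,0.7,0.7,0.7])

```text
clock: 16.18
position: [481.9, 151.1, 131.3]
ee_rot: [0.768, -0.461, 0.384, 0.225]
contact_force: [0.4, 0.2, -0.7]
gripper_width: 72.4
grasp_force: 0.0
```

Request:
servo_tool(rotation=[[0.018,0.01,0],[0.037,0.02,0],[0.056,0.031,0],[0.056,0.031,0]], slide=[[0,0,0.12],[0,0,0.24],[0,0,0.35],[0,0,0.35]], grip=[0.7,0.7,0.7,0.7])

```text
clock: 16.68
position: [482.8, 147.1, 202.5]
ee_rot: [0.827, -0.499, 0.222, 0.131]
contact_force: [0.5, 0.6, 0.3]
gripper_width: 72.6
grasp_force: 0.0
```

Request:
servo_tool(rotation=[[0.02,0.007,-0.013],[0.04,0.013,-0.027],[0.06,0.02,-0.04],[0.08,0.026,-0.054],[0.08,0.026,-0.054]], slide=[[0.08,-0.04,0.02],[0.16,-0.09,0.04],[0.24,-0.14,0.06],[0.317,-0.189,0.075],[0.317,-0.189,0.075]], grip=[0.7,0.7,0.7,0.7,0.7])

```text
clock: 17.3
position: [546.1, 106.9, 213.8]
ee_rot: [0.753, -0.658, -0.001, 0.0]
contact_force: [-0.4, 0.1, -0.1]
gripper_width: 72.8
grasp_force: 0.0
```

Request:
servo_tool(rotation=[[0,0,-0.028],[0,0,-0.056],[0,0,-0.084],[0,0,-0.112],[0,0,-0.14],[0,0,-0.168],[0,0,-0.195],[0,0,-0.195]], slide=[[0,-0.06,0],[0,-0.12,0],[0,-0.18,0],[0,-0.24,0],[0,-0.3,0],[0,-0.36,0],[0,-0.4,0],[0,-0.4,0]], grip=[0.7,0.7,0.7,0.7,0.7,0.7,0.7,0.7])

```text
clock: 18.3
position: [543.6, 29.3, 213.4]
ee_rot: [-0.243, 0.97, -0.0, -0.001]
contact_force: [0.0, -0.8, -0.8]
gripper_width: 72.5
grasp_force: 0.0
```

Run:
```python
from hold1 import *
stat(); plan([(np.array([560,-30,215]),tool(-42,10))])
plan([(np.array([545,20,180]),tool(-62,45))])
```

```text
t 18.3 pos [543.6  29.3 213.4] err [-1.4 -0.6 -1.7] ang 0.28 F [ 0.  -0.8 -0.8] w 72.5 g 0.0 j [ 0.35  0.26 -0.22  0.   -1.09 -1.43]
rot [0.004, 0.03, -0.194] slide [0.075, -0.3, 0.0] mm 62.0 deg 71.0
rot [0.077, 0.06, -0.053] slide [-0.075, 0.25, -0.175] mm 63.0 deg 40.0
```

Request:
servo_tool(rotation=[[0.001,0.004,-0.028],[0.001,0.009,-0.056],[0.002,0.013,-0.084],[0.002,0.018,-0.112],[0.003,0.022,-0.14],[0.003,0.026,-0.168],[0.004,0.03,-0.194],[0.004,0.03,-0.194]], slide=[[0.01,-0.04,0],[0.02,-0.09,0],[0.03,-0.14,0],[0.04,-0.18,0],[0.05,-0.23,0],[0.06,-0.27,0],[0.075,-0.3,0],[0.075,-0.3,0]], grip=[0.7,0.7,0.7,0.7,0.7,0.7,0.7,0.7])

```text
clock: 19.3
position: [559.6, -30.4, 214.0]
ee_rot: [0.356, 0.93, 0.032, -0.082]
contact_force: [-0.8, -0.3, 0.7]
gripper_width: 72.7
grasp_force: 0.0
```

Request:
servo_tool(rotation=[[0.019,0.015,-0.013],[0.038,0.03,-0.026],[0.057,0.045,-0.039],[0.077,0.06,-0.053],[0.077,0.06,-0.053],[0.077,0.06,-0.053]], slide=[[-0.02,0,-0.02],[-0.04,0,-0.06],[-0.06,0,-0.1],[-0.075,0,-0.15],[-0.075,0,-0.175],[-0.075,0,-0.175]], grip=[0.7,0.7,0.7,0.7,0.7,0.7])

```text
clock: 20.05
position: [544.6, -29.6, 179.7]
ee_rot: [0.473, 0.794, 0.197, -0.328]
contact_force: [0.1, -0.2, 0.7]
gripper_width: 73.0
grasp_force: 0.0
```

Run:
```python
from sub import *
p,r=cmd(); p=np.array(p); p[1]-=50; json.dump(dict(p=p.tolist(),q=r.as_quat().tolist()),open('cmd.json','w'))
stat(); d=grab('top'); x,y=proj(d,[[517,78,91]])[0]; print(x,y)
g=cv2.cvtColor(d['image'],cv2.COLOR_RGB2GRAY); x,y=int(round(x)),int(round(y)); print(g[y-13:y+16,x-13:x+14])
np.savez('top7.npz',**{k:d[k] for k in('image','depth','R','t','K','k1')})
```

```text
t 20.05 pos [544.6 -29.6 179.7] err [-0.4  0.5 -0.4] ang 0.2 F [ 0.1 -0.2  0.7] w 73.0 g 0.0 j [-0.13  0.58  0.2  -0.62 -1.69 -2.43]
247.5651546553917 190.5098937391366
[[149 147 144 139 138 134 137 143 145 144 146 147 146 134 106  86  83  82
   82  83  83  83  83  84  85  85  85]
 [142 141 139 137 136 134 133 132 127 125 129 139 140 128 100  82  79  78
   79  79  79  79  79  79  80  80  80]
 [138 138 139 138 137 131 123 113 101  98 109 129 136 123  96  80  78  77
   78  78  77  78  78  78  78  79  78]
 [135 136 138 138 132 118 102  91  82  82  95 118 127 114  91  79  78  78
   78  78  77  78  78  79  78  78  79]
 [120 124 131 132 123 102  84  78  77  78  84 101 110  98  83  79  79  78
   79  77  77  78  77  78  78  78  78]
 [ 94 103 114 118 108  91  79  77  76  75  76  85  91  83  78  78  77  78
   78  78  78  78  77  78  79  79  78]
 [ 81  85  91  94  90  81  77  76  73  72  73  76  78  73  74  77  78  79
   78  78  78  78  78  79  78  78  78]
 [ 78  79  80  80  79  78  76  73  72  75  77  79  77  73  73  76  78  78
   79  78  77  78  78  79  79  79  79]
 [ 78  78  79  77  78  77  
[... 1646 characters left out ...]
  78  79  78  80  76]
 [ 71  75  77  78  78  78  77  77  77  77  77  76  77  76  77  77  77  77
   76  76  77  77  78  79  79  79  74]
 [ 68  76  77  78  79  78  77  75  76  77  77  76  77  77  77  77  77  77
   76  76  76  79  78  78  78  79  73]
 [ 63  74  77  78  79  77  76  75  76  76  76  76  76  76  77  76  77  76
   76  77  77  78  78  79  79  78  74]
 [ 53  70  76  78  78  78  77  77  76  77  77  77  76  77  77  76  78  76
   77  78  78  79  79  79  79  79  75]
 [ 49  68  76  78  79  79  78  77  77  77  77  76  77  77  77  76  77  76
   77  78  78  78  79  79  79  79  77]
 [ 58  70  77  78  78  79  77  78  76  77  76  77  77  77  76  76  76  77
   78  78  79  78  78  78  78  79  79]]
```

```bash
cat > seg.py <<'E'
from m import *
def neutral(d,c,z,half=16,thr=12,f=8,rng=None):
    """rect of the low-saturation (blue minus red) patch round world point c, at height z"""
    x,y=proj(d,[c])[0].round().astype(int); x0,y0=x-half,y-half
    im=d['image'][y0:y0+2*half,x0:x0+2*half].astype(np.float32); b=im[...,2]-im[...,0]
    b=cv2.resize(b,None,fx=f,fy=f,interpolation=cv2.INTER_CUBIC); m=(b<thr).astype(np.uint8)
    m=cv2.morphologyEx(m,cv2.MORPH_OPEN,np.ones((2*f,2*f)))
    l=cv2.connectedComponents(m)[1]; k=l[half*f,half*f]; c_=max(cv2.findContours((l==k).astype(np.uint8),0,2)[0],key=cv2.contourArea)[:,0,:]
    px=(c_+.5)/f-.5+[x0,y0]; W=plane(d,px,z); r=cv2.minAreaRect(W[:,:2].astype(np.float32))
    return k,np.array(r[0]).round(1),np.array(r[1]).round(1),round(r[2],1),b[::f,::f].astype(int)
E
python3 - <<'E'
from seg import *
d=dict(np.load('top7.npz'))
for t in (8,12,16): print(neutral(d,[518,77,91],91,thr=t)[:4])
print(neutral(d,[518,77,91],91)[4][4:30,4:30])
px=[(i,j) for j in range(175,206) for i in range(235,262)]; W=bydepth(d,px); m=(W[:,2]>75)&(W[:,2]<105); print(m.sum(),np.median(W[m],0),W[m].min(0),W[m].max(0))
r=cv2.minAreaRect(W[m][:,:2].astype(np.float32)); print(r)
E
```

```text
(np.int32(2), array([515.5,  78.1]), array([53.5, 25.3]), 27.3)
(np.int32(2), array([515. ,  77.9]), array([59.2, 29.9]), 28.8)
(np.int32(2), array([513.2,  76. ]), array([74.7, 45.1]), 22.5)
[[ 0  0  1  1  1  0  1  2  3  2  2  1  0  0  0  1  0  1  2  2  1  1  1  0
   0  0]
 [15 16 16 17 17 17 15 15 15 14 15 16 15 12 11 10  9 10 10 10 10 10  9  8
   8  9]
 [25 26 27 27 26 25 23 20 19 20 22 25 24 20 17 15 14 14 14 14 15 15 15 14
  14 15]
 [27 28 28 28 26 23 21 18 17 19 23 26 25 21 18 16 16 16 15 15 16 16 16 16
  16 16]
 [25 26 27 26 23 19 16 16 16 17 20 23 23 19 17 15 16 16 16 16 15 15 16 15
  16 16]
 [21 24 25 24 21 17 15 16 16 15 16 18 18 17 16 16 15 15 16 16 15 15 16 16
  16 16]
 [17 20 21 21 18 16 15 15 13 11 10 10 11 14 16 16 16 15 16 16 16 15 16 17
  16 16]
 [15 17 17 17 17 15 14 12  8  5  3  3  5 11 15 16 16 15 16 16 15 16 15 15
  16 16]
 [15 15 15 15 16 15 11  6  3  1  0  1  2  7 14 16 16 16 16 16 15 16 15 15
  15 15]
 [15 15 16 16 16 15  9  3  1  0  0  1  1  4 10 15 16 16 16 17 16 15 15 14
  15 15]
 [15 16 16 16 16 15 10  4  1  0  1  1  0  2  7 13 15 16 15 16 16 15 15 14
  15
[... 777 characters left out ...]
 15 16 15 11  7  4  5  8 11 13 15 16 15 15 15 16
  15 16]
 [16 16 15 16 16 15 16 16 15 15 16 14 11  9 11 13 14 15 15 16 15 14 15 16
  15 16]
 [16 15 15 15 15 16 15 15 15 15 15 15 14 13 14 15 15 15 16 16 15 15 15 15
  16 16]
 [16 15 15 15 15 16 16 15 16 16 15 15 16 15 15 15 15 15 15 15 15 15 15 16
  16 16]
 [16 16 15 16 16 16 16 15 15 16 15 15 15 16 16 16 15 15 15 15 15 15 15 16
  16 15]
 [16 16 15 16 16 15 15 16 16 15 15 14 14 15 15 16 16 15 16 16 15 15 15 16
  17 15]]
93 [515.75660451  76.53877142  89.50495518] [490.75082712  58.09857799  75.11723507] [541.04028712  98.42365922  97.55112037]
((517.0446166992188, 77.89483642578125), (48.17365646362305, 24.67923355102539), 27.129777908325195)
```

Run:
```python
from m import *
R=tool(-62.5,45); a=R.apply([0,0,1]); T=np.array([516.8,78,48])+24*a; print(T,a)
plan([(T-90*a,R),(T-50*a,R)])
plan([(T-25*a,R),(T,R)])
```

```text
[508.96386619  93.053073    31.02943725] [-0.32650558  0.62721138 -0.70710678]
rot [0.0, 0.0, -0.002] slide [-0.033, 0.333, -0.427] mm 109.0 deg 1.0
rot [0.0, 0.0, -0.002] slide [-0.098, 0.459, -0.569] mm 148.0 deg 1.0
rot [0.0, 0.0, 0.0] slide [-0.041, 0.078, -0.088] mm 25.0 deg 0.0
rot [0.0, 0.0, 0.0] slide [-0.082, 0.157, -0.176] mm 50.0 deg 0.0
```

Request:
servo_tool(rotation=[[0,0,-0.002],[0,0,-0.002],[0,0,-0.002],[0,0,-0.002],[0,0,-0.002],[0,0,-0.002]], slide=[[-0.016,0.16,-0.21],[-0.033,0.333,-0.427],[-0.033,0.333,-0.427],[-0.065,0.396,-0.498],[-0.098,0.459,-0.569],[-0.098,0.459,-0.569]], grip=[0.7,0.7,0.7,0.7,0.7,0.7])

```text
clock: 20.85
position: [524.2, 62.5, 65.8]
ee_rot: [0.479, 0.79, 0.2, -0.327]
contact_force: [0.3, -0.3, 0.0]
gripper_width: 72.6
grasp_force: 0.0
```

Request:
servo_tool(rotation=[[0,0,0],[0,0,0],[0,0,0],[0,0,0],[0,0,0]], slide=[[-0.02,0.039,-0.044],[-0.041,0.078,-0.088],[-0.062,0.118,-0.132],[-0.082,0.157,-0.176],[-0.082,0.157,-0.176]], grip=[0.7,0.7,0.7,0.7,0.7])

```text
clock: 21.48
position: [508.1, 93.7, 30.3]
ee_rot: [0.479, 0.789, 0.2, -0.327]
contact_force: [-0.2, 0.1, 0.3]
gripper_width: 72.5
grasp_force: 0.0
```

Run:
```python
from seg import *
stat(); d=grab('top'); b=neutral(d,[517,78,91],91)[4]; print(b[8:26,6:26])
```

```text
t 21.475 pos [508.1  93.7  30.3] err [-0.9  0.6 -0.8] ang 0.13 F [-0.2  0.1  0.3] w 72.5 g 0.0 j [ 0.04  0.68 -0.05 -0.72 -1.32 -2.34]
[[ 14  12   7   3   1   1   3   5   9  10  11  12   8   0  -5  -6  -8  -8
   -9 -10]
 [ 16  11   5   2   2   3   4   6   7   8  11  13  11   2  -5  -7  -8 -10
  -10 -10]
 [ 15  11   7   5   4   4   4   3   3   4   7  11  10   2  -4  -8  -9 -10
  -10  -9]
 [ 15  12  10  10   8   4   2   1   0   1   4   8   8   2  -5  -9 -10  -9
   -9  -8]
 [ 15  15  14  13  10   5   1   0   0   1   2   4   5   0  -7 -10  -9  -9
   -8  -9]
 [ 15  16  16  16  12   6   1   0   1   0   0   1   0  -4  -8  -8  -8  -8
   -9  -8]
 [ 16  16  16  16  14   8   2   0   0   0   0   0  -2  -7  -9  -7  -8  -9
   -9  -9]
 [ 17  16  16  16  14  11   5   0   0   0   0   0  -2  -7  -8  -8  -8  -8
   -8  -9]
 [ 16  16  17  16  15  13   8   3   1   1   1   0  -4  -7  -7  -7  -7  -8
   -8  -8]
 [ 16  16  15  15  16  14  10   6   1   0   0   0  -5  -7  -6  -7  -7  -8
   -8  -8]
 [ 16  16  15  15  15  15  13   9   3   0   0   0  -4  -6  -7  -7  -7  -8
   -8  -8]
 [ 16  16  16  17  17  16  15  11   5   1   1   0  -3  -6  -6  -7  -7  -8
   -9  -9]
 [ 16  16  16  16  16  16  15  12   7   2   1   0  -3  -5  -6  -7  -8  -8
   -8  -9]
 [ 15  16  16  15  16  15  16  14  11   5   0   0  -2  -5  -7  -7  -7  -8
   -8  -8]
 [ 16  15  16  17  16  16  16  15  14   9   2   0  -2  -5  -7  -7  -8  -8
   -8  -8]
 [ 17  16  16  16  16  16  16  16  15  12   6   2   0  -4  -6  -7  -8  -9
   -9  -8]
 [ 15  16  16  16  16  16  15  16  16  14  11   8   3  -2  -6  -8  -8  -8
   -8  -8]
 [ 15  15  15  16  17  16  15  15  16  15  14  12   7   0  -6  -7  -7  -8
   -9  -9]]
```

Request:
servo_tool(rotation=[[0,0,0],[0,0,0],[0,0,0],[0,0,0],[0,0,0],[0,0,0],[0,0,0],[0,0,0]], slide=[[0,0,0],[0,0,0],[0,0,0],[0,0,0],[0,0,0],[0,0,0],[0,0,0],[0,0,0]], grip=[0.5,0.4,0.3,0.2,0.1,-0.1,-0.4,-0.4])

```text
clock: 22.52
position: [509.3, 93.0, 31.3]
ee_rot: [0.479, 0.79, 0.201, -0.326]
contact_force: [1.9, -1.1, 3.6]
gripper_width: 49.4
grasp_force: 60.7
```

```bash
cat > hold2.py <<'E'
from m import *
S1=Ro.from_matrix(np.c_[[0,0,-1.],np.cross(unit(117.5),[0,0,-1]),unit(117.5)])  # sensor axes standing
R1=tool(-62.5,45); P1=np.array([516.8,78,48])+24*R1.apply([0,0,1]); C1=np.array([516.8,78,46.5])
off=R1.inv().apply(P1-C1); rel=S1.inv()*R1
def held(C,h,th):
    """h: heading of u' (tool y = z x u'), th: sensor pitch done since standing (0..90)"""
    r=tool(h,45-th); return np.array(C)+r.apply(off), r
E
python3 - <<'E'
from hold2 import *
stat()
plan([held([520,70,80],-62.5,0),held([525,60,120],-62.5,20)])
plan([held([525,60,150],-62.5,45)])
E
```

```text
t 22.525 pos [509.3  93.   31.3] err [ 0.4 -0.1  0.2] ang 0.05 F [ 1.9 -1.1  3.6] w 49.4 g 60.7 j [ 0.04  0.68 -0.04 -0.72 -1.32 -2.34]
rot [0.0, 0.0, 0.0] slide [0.016, -0.04, 0.167] mm 34.0 deg 0.0
rot [-0.05, -0.025, 0.0] slide [0.056, -0.118, 0.343] mm 73.0 deg 20.0
rot [-0.061, -0.032, 0.0] slide [0.022, -0.043, 0.137] mm 29.0 deg 25.0
```

Request:
servo_tool(rotation=[[0,0,0],[0,0,0],[-0.025,-0.012,0],[-0.05,-0.025,0],[-0.05,-0.025,0]], slide=[[0.003,-0.008,0.05],[0.016,-0.04,0.167],[0.036,-0.08,0.255],[0.056,-0.118,0.343],[0.056,-0.118,0.343]], grip=[-0.4,-0.4,-0.4,-0.4,-0.4])

```text
clock: 23.15
position: [519.9, 71.2, 102.8]
ee_rot: [0.505, 0.836, 0.112, -0.183]
contact_force: [-0.1, 0.3, -2.0]
gripper_width: 49.4
grasp_force: 61.1
```

Request:
servo_tool(rotation=[[-0.02,-0.01,0],[-0.04,-0.021,0],[-0.061,-0.032,0],[-0.061,-0.032,0]], slide=[[0.007,-0.014,0.046],[0.015,-0.028,0.09],[0.022,-0.043,0.137],[0.022,-0.043,0.137]], grip=[-0.4,-0.4,-0.4,-0.4])

```text
clock: 23.65
position: [522.2, 61.4, 126.2]
ee_rot: [0.518, 0.855, -0.001, -0.003]
contact_force: [-0.3, 0.3, -0.6]
gripper_width: 49.6
grasp_force: 61.3
```

Run:
```python
from hold2 import *
stat()
plan([held([540,40,190],10,45)])
plan([held([540,-20,225],80,45)])
```

```text
t 23.65 pos [522.2  61.4 126.2] err [-2.4  0.5 -0.9] ang 0.3 F [-0.3  0.3 -0.6] w 49.6 g 61.3 j [ 0.42  0.32 -0.38 -0.   -0.88 -3.08]
rot [0.0, 0.0, 0.202] slide [0.072, -0.105, 0.2] mm 47.0 deg 73.0
rot [0.0, 0.0, 0.194] slide [0.004, -0.305, 0.175] mm 70.0 deg 70.0
```

Request:
servo_tool(rotation=[[0,0,0.028],[0,0,0.057],[0,0,0.086],[0,0,0.115],[0,0,0.144],[0,0,0.173],[0,0,0.202],[0,0,0.202]], slide=[[0.01,-0.015,0.03],[0.02,-0.03,0.06],[0.03,-0.045,0.09],[0.04,-0.06,0.12],[0.05,-0.075,0.15],[0.06,-0.09,0.18],[0.072,-0.105,0.2],[0.072,-0.105,0.2]], grip=[-0.4,-0.4,-0.4,-0.4,-0.4,-0.4,-0.4,-0.4])

```text
clock: 24.65
position: [538.9, 39.0, 166.1]
ee_rot: [-0.086, 0.996, 0.001, -0.003]
contact_force: [-0.4, 0.2, -1.9]
gripper_width: 49.5
grasp_force: 61.2
```

Request:
servo_tool(rotation=[[0,0,0.028],[0,0,0.056],[0,0,0.084],[0,0,0.112],[0,0,0.14],[0,0,0.168],[0,0,0.194],[0,0,0.194]], slide=[[0,-0.04,0.025],[0,-0.08,0.05],[0.001,-0.12,0.075],[0.002,-0.17,0.1],[0.003,-0.22,0.125],[0.004,-0.26,0.15],[0.004,-0.305,0.175],[0.004,-0.305,0.175]], grip=[-0.4,-0.4,-0.4,-0.4,-0.4,-0.4,-0.4,-0.4])

```text
clock: 25.65
position: [539.5, -21.7, 201.4]
ee_rot: [-0.64, 0.768, 0.0, -0.001]
contact_force: [0.3, 0.0, -1.6]
gripper_width: 49.5
grasp_force: 61.2
```

Run:
```python
from sub import *
from hold2 import held
stat()
d=grab('top')
for t in (110,120,130): print('ped',rect(d,(329,199),t,25,half=24))
print(cv2.cvtColor(d['image'],cv2.COLOR_RGB2GRAY)[186:214:3,296:348:4])
x0=json.load(open('cmd.json'))
plan([held([560,-130,235],89,45)])
plan([held([520,-231.6,200],89,45)])
```

```text
t 25.65 pos [539.5 -21.7 201.4] err [-0.2 -0.6 -0.7] ang 0.38 F [ 0.3  0.  -1.6] w 49.5 g 61.2 j [ 0.26  0.27 -0.25  0.   -1.06 -0.44]
ped (array([ 490. , -231.8]), array([77.8, 44.5]), 88.2, [[466.5, -270.0], [511.0, -271.3999938964844], [513.5, -193.6999969482422], [469.0, -192.1999969482422]])
ped (array([ 490. , -231.8]), array([75. , 41.7]), 88.1, [[467.8999938964844, -268.5], [509.6000061035156, -269.8999938964844], [512.0999755859375, -195.0], [470.3999938964844, -193.60000610351562]])
ped (array([ 489.9, -231.5]), array([72.5, 39.3]), 88.1, [[469.0, -267.1000061035156], [508.29998779296875, -268.3999938964844], [510.70001220703125, -195.89999389648438], [471.3999938964844, -194.60000610351562]])
[[150 105 152 157 155 156 155 156 157 157 159 150 158]
 [141  66  91 100  96  93  92  90  95 104 112 114 155]
 [142  63  77  72  86  93  88  85  86  93  94 100 152]
 [159  79  51 111  78  92 141 147 146 142 141  97 152]
 [158  99  41 100  73  92 146 156 154 154 153  95 154]
 [158 107 121  69  85  94 150 159 158 157 158  95 154]
 [158 108  98  97  95  95 136 140 142 139 142  97 153]
 [159 101  96  99  96  96  97  98  98 100  99 101 154]
 [158 127 120 113 115 108 109 108 109 110 106 107 154]
 [158 159 159 158 158 159 160 159 158 158 156 153 159]]
rot [0.0, 0.0, 0.025] slide [0.101, -0.55, 0.05] mm 112.0 deg 9.0
rot [0.0, 0.0, 0.0] slide [-0.2, -0.508, -0.175] mm 115.0 deg 0.0
```

Request:
servo_tool(rotation=[[0,0,0.008],[0,0,0.016],[0,0,0.025],[0,0,0.025],[0,0,0.025]], slide=[[0.03,-0.18,0.03],[0.06,-0.36,0.05],[0.101,-0.55,0.05],[0.101,-0.55,0.05],[0.101,-0.55,0.05]], grip=[-0.4,-0.4,-0.4,-0.4,-0.4])

```text
clock: 26.32
position: [559.6, -130.7, 211.3]
ee_rot: [-0.7, 0.715, 0.0, -0.001]
contact_force: [-0.7, -0.3, -0.2]
gripper_width: 49.4
grasp_force: 61.3
```

Request:
servo_tool(rotation=[[0,0,0],[0,0,0],[0,0,0],[0,0,0],[0,0,0]], slide=[[-0.06,-0.17,-0.03],[-0.13,-0.34,-0.1],[-0.2,-0.508,-0.175],[-0.2,-0.508,-0.175],[-0.2,-0.508,-0.175]], grip=[-0.4,-0.4,-0.4,-0.4,-0.4])

```text
clock: 26.95
position: [520.4, -231.8, 177.4]
ee_rot: [-0.701, 0.713, -0.001, -0.001]
contact_force: [0.3, -0.2, -1.0]
gripper_width: 49.3
grasp_force: 61.3
```

Run:
```python
from hold2 import *
stat()
plan([held([500,-231.8,160],88.2,65),held([490,-231.8,110],88.2,90)])
plan([held([490,-231.8,70],88.2,90)])
```

```text
t 26.95 pos [ 520.4 -231.8  177.4] err [0.5 0.9 0.3] ang 0.04 F [ 0.3 -0.2 -1. ] w 49.3 g 61.3 j [-0.13  0.34 -0.21  0.   -1.02  0.11]
rot [0.056, -0.001, -0.002] slide [-0.099, 0.039, -0.195] mm 44.0 deg 20.0
rot [0.125, -0.003, -0.002] slide [-0.147, 0.082, -0.42] mm 90.0 deg 45.0
rot [0.0, 0.0, 0.0] slide [0.0, 0.0, -0.2] mm 40.0 deg 0.0
```

Request:
servo_tool(rotation=[[0.028,0,-0.001],[0.056,-0.001,-0.002],[0.08,-0.002,-0.002],[0.103,-0.002,-0.002],[0.125,-0.003,-0.002],[0.125,-0.003,-0.002],[0.125,-0.003,-0.002]], slide=[[-0.05,0.02,-0.1],[-0.099,0.039,-0.195],[-0.115,0.053,-0.27],[-0.131,0.068,-0.345],[-0.147,0.082,-0.42],[-0.147,0.082,-0.42],[-0.147,0.082,-0.42]], grip=[-0.4,-0.4,-0.4,-0.4,-0.4,-0.4,-0.4])

```text
clock: 27.82
position: [491.5, -215.9, 93.9]
ee_rot: [-0.644, 0.663, 0.265, 0.273]
contact_force: [-0.6, 0.3, 0.1]
gripper_width: 49.4
grasp_force: 61.4
```

Request:
servo_tool(rotation=[[0,0,0],[0,0,0],[0,0,0]], slide=[[0,0,-0.1],[0,0,-0.2],[0,0,-0.2]], grip=[-0.4,-0.4,-0.4])

```text
clock: 28.2
position: [489.5, -215.0, 51.1]
ee_rot: [-0.643, 0.664, 0.268, 0.273]
contact_force: [0.1, 0.8, -0.2]
gripper_width: 49.6
grasp_force: 61.4
```

Run:
```python
from hold2 import *
stat()
c=np.array([490,-231.8,70]); S=Ro.from_euler('z',88.2,degrees=True)
for n in('top','side'):
    d=grab(n); x,y=proj(d,[c+[0,0,12]])[0].round().astype(int)
    px=[(i,j) for j in range(y-16,y+17) for i in range(x-18,x+19)]; W=bydepth(d,px); L=S.inv().apply(W-c)
    m=(abs(L[:,2]-12)<9)&(abs(L[:,0])<44)&(abs(L[:,1])<21); Q=L[m]; A=np.c_[Q[:,:2],np.ones(len(Q))]
    for _ in range(4):
        k=np.linalg.lstsq(A,Q[:,2],rcond=None)[0]; r=Q[:,2]-A@k; g=abs(r)<2.5*r.std()+.1; A=A[g];Q=Q[g]
    print(n,'slope deg',np.degrees(np.arctan(k[:2])),k[2],len(Q),r.std(),Q.min(0),Q.max(0))
    if n=='top': g=cv2.cvtColor(d['image'],cv2.COLOR_RGB2GRAY); print(x,y); print(g[y-10:y+11,x-16:x+17])
```

```text
t 28.2 pos [ 489.5 -215.    51.1] err [-1.1  1.3 -2. ] ang 0.27 F [ 0.1  0.8 -0.2] w 49.6 g 61.4 j [-0.53  0.69  0.03 -0.68 -1.41  0.78]
top slope deg [ 0.75049277 -0.17503392] 9.28520369599309 236 2.5595296133349748 [-34.80531834 -20.84105637   3.04186322] [43.95839655 20.94157687 15.32937728]
332 198
[[ 71  70  70  70  71  74  73  72  72  71  72  74  75  77  78  78  75  71
   66  52  31  21  25  40  56  72  81  90  97  97  93  83  66]
 [ 58  58  58  58  59  59  59  60  59  59  57  55  55  56  59  59  54  48
   40  31  22  22  25  37  53  65  74  86  94  92  82  66  48]
 [ 56  56  55  56  55  56  57  56  56  56  53  47  41  40  42  43  41  36
   27  21  22  21  22  28  38  51  60  74  82  77  62  43  27]
 [ 57  56  56  56  55  55  55  56  55  55  54  50  45  46  48  49  50  44
   34  23  22  23  21  18  26  32  41  52  59  53  39  28  20]
 [ 55  56  54  53  53  54  54  53  54  53  54  53  51  53  55  59  62  57
   46  38  34  34  28  23  22  21  25  31  33  30  24  20  19]
 [ 56  54  49  46  48  51  52  50  50  48  48  46  46  49  57  65  68  67
   64  61  60  58  49  37  27  24  22
[... 1540 characters left out ...]
93  77  64  69  81  84  84  82  80  81  79  77  77  79  80  77  70
   58  47  42  36  29  24  22  22  22  21  19  19  21  21  21]
 [102 100  91  83  82  86  87  85  79  76  76  75  74  73  74  73  68  59
   45  36  32  29  24  21  22  21  23  26  30  31  28  24  21]
 [102 103 101  99  98  98  98  97  90  85  79  75  69  68  69  67  63  55
   38  27  24  22  20  19  22  29  41  55  66  67  57  40  27]
 [103 103 104 105 105 105 104 104 100  94  85  71  59  56  56  56  53  45
   34  24  22  21  20  23  36  54  77  99 115 118 103  74  45]]
side slope deg [-1.18340495  0.47910929] 6.28618793514354 35 1.7691592436972212 [-43.79359806 -18.72400566   3.00106832] [-9.54606056 18.66334378 10.57718235]
```

Run:
```python
from h import *
d=grab('top')
print(plane(d,[(328.3,199.2),(319.5,199),(320.5,199),(328,192.5),(328,206.5)],82).round(1))
print(proj(d,[[490,-231.8,82],[490,-186.8,82],[490,-186.8,58],[490,-193,25],[515,-231.8,82],[465,-231.8,82]]).round(1))
x,y=332,198
im=d['image'].astype(int); print((im[y-14:y+15,x-16:x+6,2]-im[y-14:y+15,x-16:x+6,0])[::2,::2])
D=d['depth']; px=[(i,j) for j in range(y-14,y+15) for i in range(x-18,x+9)]; W=bydepth(d,px)[:,2].reshape(29,27); print(W[::1,::2].round().astype(int))
```

```text
[[ 487.  -218.3   82. ]
 [ 487.7 -185.9   82. ]
 [ 487.7 -189.6   82. ]
 [ 511.7 -217.5   82. ]
 [ 460.2 -216.8   82. ]]
[[332.  198.4]
 [319.7 198.4]
 [318.6 198.8]
 [318.6 199.4]
 [331.9 191.6]
 [332.  205.2]]
[[ -7  -7  -7  -7  -7  -7  -6  -7 -10  -8  -5]
 [ -7  -7  -6  -6  -6  -6  -6  -7  -7  -7  -3]
 [ -1   0  -1  -2  -2  -2  -3  -4  -4  -4   0]
 [  4   3   3   4   3   4   3   2   2   1   3]
 [  4   3   3   2   2   2   2   1   2   1   1]
 [  3   2   1   0   1   2   2   1   1   1   1]
 [  4   3   1   2   1   4   5   4   2   1   2]
 [  4   2   1   1   2   6   5   5   3   2   1]
 [  3   2   0   0   2   5   6   5   3   2   2]
 [  4   3   1   1   2   3   5   4   2   1   1]
 [  6   4   1   2   1   1   2   1   1   1   2]
 [  7   6   5   4   3   2   3   1   2   1   1]
 [  6   7   6   7   6   4   3   4   3   3   3]
 [  1   1   1   2   2   2   1   1   1   2   1]
 [ -8  -9 -10 -10 -10  -8  -9  -9  -9  -8  -4]]
[[  -5   -4   -7   -1    2    2    4   -4    1   -1   -4   -4  102  104]
 [   0   -5    1    2   -3    1   -5    4   -4   -4   -3   96  104  107]
 [  -3   -4   -3   -1   -1   -3   -2
[... 1235 characters left out ...]
5   82   81   84   85   80   83   78   82]
 [   8    5    3 1469   78   83   84   80   80   82   73   83   83  120]
 [  10    8    4   79   83   79   84   82   84   86   79   77   79  118]
 [   2    5    1    7   65   65   72   78   82   86   86   99  100  115]
 [   0    3    4    5    5    5   70   69   80   80   84   94  100  114]
 [   5    3   11    6   11    3    0   61   73   76   94   95  100  111]
 [   4    4    6    5    6    5    7   70   69   78   84  107   93   86]
 [   1    6   10    8    9    8    4    0    0    4    5   91   96    8]
 [  -2   -3   10    2    2    0    3    8    4    7    6   91   98   94]
 [ 619    1   -3    3    0    0    3    1    1   -4   -1  101  103   94]]
```

Request:
servo_tool(rotation=[[0,0,0],[0,0,0],[0,0,0],[0,0,0]], slide=[[0.007,-0.008,-0.05],[0.007,-0.008,-0.1],[0.007,-0.008,-0.14],[0.007,-0.008,-0.14]], grip=[-0.4,-0.4,-0.4,-0.4])

```text
clock: 28.85
position: [491.4, -217.6, 24.1]
ee_rot: [-0.643, 0.664, 0.267, 0.274]
contact_force: [-0.1, -0.9, -1.8]
gripper_width: 49.1
grasp_force: 61.4
```

Request:
servo_tool(rotation=[[0,0,0],[0,0,0]], slide=[[0,0,-0.01],[0,0,-0.01]], grip=[-0.4,-0.4])

```text
clock: 29.1
position: [492.0, -217.9, 23.2]
ee_rot: [-0.643, 0.664, 0.266, 0.274]
contact_force: [1.1, 0.7, -1.5]
gripper_width: 49.1
grasp_force: 61.4
```

Request:
servo_tool(rotation=[[0,0,0],[0,0,0]], slide=[[0,0,-0.006],[0,0,-0.006]], grip=[-0.4,-0.4])

```text
clock: 29.35
position: [492.0, -217.9, 22.0]
ee_rot: [-0.643, 0.664, 0.266, 0.274]
contact_force: [0.4, -0.2, -1.7]
gripper_width: 49.2
grasp_force: 61.4
```

Request:
servo_tool(rotation=[[0,0,0],[0,0,0]], slide=[[0,0,-0.006],[0,0,-0.006]], grip=[-0.4,-0.4])

```text
clock: 29.6
position: [491.9, -217.8, 20.6]
ee_rot: [-0.643, 0.664, 0.266, 0.274]
contact_force: [-0.1, -0.5, -1.2]
gripper_width: 49.7
grasp_force: 61.4
```

Request:
servo_tool(rotation=[[0,0,0],[0,0,0]], slide=[[0,0,-0.005],[0,0,-0.005]], grip=[-0.4,-0.4])

```text
clock: 29.85
position: [492.0, -217.9, 20.3]
ee_rot: [-0.643, 0.663, 0.266, 0.274]
contact_force: [-0.7, 0.3, 2.7]
gripper_width: 49.3
grasp_force: 61.7
```

Request:
servo_tool(rotation=[[0,0,0],[0,0,0],[0,0,0],[0,0,0],[0,0,0],[0,0,0],[0,0,0]], slide=[[0,0,0],[0,0,0],[0,0,0],[0,0,0],[0,0,0],[0,0,0],[0,0,0]], grip=[0,0.2,0.3,0.4,0.5,0.6,0.6])

```text
clock: 30.72
position: [492.0, -217.9, 19.7]
ee_rot: [-0.643, 0.664, 0.266, 0.274]
contact_force: [-1.1, -1.3, -0.2]
gripper_width: 68.3
grasp_force: 0.0
```

Run:
```python
from m import *
sync(); s=read_state(); print(s['gripper_width'],s['contact_force'],s['position']); p=s['position']; R=Ro.from_quat(s['ee_rot']); a=R.apply([0,0,1]); print(a)
plan([(p-40*a,R),(p-80*a,R),(p-140*a,R)])
```

```text
68.33577952038874 [-1.14187218 -1.29423399 -0.22811503] [ 491.97807995 -217.90590689   19.65965272]
[ 0.0212936   0.70529002 -0.70859902]
rot [0.0, 0.0, 0.0] slide [-0.004, -0.141, 0.142] mm 40.0 deg 0.0
rot [0.0, 0.0, 0.0] slide [-0.009, -0.282, 0.283] mm 80.0 deg 0.0
rot [0.0, 0.0, 0.0] slide [-0.015, -0.494, 0.496] mm 140.0 deg 0.0
```

Request:
servo_tool(rotation=[[0,0,0],[0,0,0],[0,0,0],[0,0,0],[0,0,0],[0,0,0]], slide=[[-0.002,-0.06,0.06],[-0.004,-0.141,0.142],[-0.009,-0.282,0.283],[-0.015,-0.494,0.496],[-0.015,-0.7,0.75],[-0.015,-0.7,0.75]], grip=[0.6,0.6,0.6,0.6,0.6,0.6])

```text
clock: 31.48
position: [489.5, -362.8, 174.5]
ee_rot: [-0.644, 0.665, 0.26, 0.274]
contact_force: [0.6, 0.2, -0.6]
gripper_width: 68.3
grasp_force: 0.0
```

Run:
```python
from m import *
s=read_state(); print(s['position'],s['contact_force'],s['clock'])
c=np.array([490,-231.8,37]); S=Ro.from_euler('z',88.15,degrees=True)
d=grab('top'); x,y=proj(d,[c+[0,0,12]])[0].round().astype(int)
px=[(i,j) for j in range(y-16,y+17) for i in range(x-20,x+21)]; W=bydepth(d,px); L=S.inv().apply(W-c)
m=(abs(L[:,2]-12)<8)&(abs(L[:,0])<70)&(abs(L[:,1])<40); Q=L[m]; print(len(Q),cv2.minAreaRect(Q[:,:2].astype(np.float32)))
m=m&(abs(L[:,0])<40)&(abs(L[:,1])<20); Q=L[m]; A=np.c_[Q[:,:2],np.ones(len(Q))]; k=np.linalg.lstsq(A,Q[:,2],rcond=None)[0]; print(np.degrees(np.arctan(k[:2])),k[2])
```

```text
[ 489.4634652  -362.82151994  174.5298678 ] [ 0.63139311  0.16403013 -0.61963223] 31.475
320 ((-1.15740966796875, 1.7045440673828125), (91.14744567871094, 49.67237854003906), 1.6324589252471924)
[ 0.46654502 -0.32045459] 11.318596882925554
```

```bash
python3 -c "from bench import job_done; print(job_done())"
```

```text
the job is handed in; nothing more can be done
None
```

The sensor lies window up on the pedestal, let go, about 2 mm off centre, 1.6° off lengthwise and level by the depth image; I did not re-measure the battery pack or bystanders before handing the job in at about 31.5 s.

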